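# Get the angle cube out of the blocked drawer

### The arm

A 7-joint arm with a two-finger parallel gripper is mounted at the origin on a cart in front of the work surface, level with it; the furniture and walls round the work are solid. World frame = base frame: x ahead of the robot, y to its left, z up, the work surface at z = 0. Lengths are in m, angles in rad, forces in N, time in s.
With the tool pointing down it reaches from about 0.35 to 0.9 m from the base axis. Payload 8.1 kg.
Tool frame: the origin (TCP) lies between the finger pads; the fingertips stand 14 mm ahead of it and the grasp point (between the pads) lies 5 mm behind it; x points along the fingers, y is the direction in which the jaws open and shut, and the axes are right-handed (so a half turn about x gives the same grasp; the last joint's range is limited). The gripper opens to 85 mm and grips with 20 to 120 N. Pads are 22 mm wide; open, the fingers measure 114 mm over their backs; the gripper's body (76 mm by 85 mm) begins 54 mm behind the grasp point. The pads swing forward as they close: fully open they stand 13 mm farther back than shut.
Start: joints at [1.03, 0.434, 0.025, 1.573, -0.012, 1.134, -0.075], TCP at [0.265, -0.566, 0.245] pointing down, gripper open.
Joint ranges: [-2.62, 2.62], [-0.44, 2.09], [-1.27, 1.32], [0.08, 2.57], [-1.32, 4.46], [0.12, 2], [-2.74, 2.74]. Speed limits (rad/s): [2.22, 2.22, 3.01, 3.01, 3.14, 3.14, 3.14].

### API

Orientations are given as a unit quaternion [w, x, y, z].
In Python, from station import observe, capture, finish_job, boxes_of, place_of gives the robot as it stands.
- The arm moves only by the shell command python3 -m creep 'ROWS' [FORCE]. ROWS is JSON, a list that holds one entry, the list of rows, each a list of 7 numbers: the turn, a rotation vector about the tool's x, y, z in degrees, then the shift along the tool's x, y, z in mm, then the closure, from -1 (fully open) to 1 (shut). A call has exactly 10 rows; each row is the pose to reach, as a shift and turn from the pose measured when the call began, along the tool's axes at that moment; what a row does not reach only later rows make up. A row lasts 1/12 s, in which the tool goes at most 41.7 mm and 7.16 degrees, less where a joint would pass 70% of its speed; a pose out of reach is approached as far as the arm can. A call with a gripper value outside its range is refused whole. The fingers move at their own pace and stop on an object; FORCE is the grip in N (left out, the last holds). Time passes only in rows, so rows that repeat a pose let the fingers close, or fill a call up. It gives the time, the measured TCP pose, the force and the opening at its end, in the units of the state.
- observe(): the state, without advancing time (a new reading comes with each control period).
- capture(name): name is "side" or "top" or "wrist"; returns a dict with "img" (384x512x3 uint8, blue, green, red), "fx", "fy", "cx", "cy" (pixels), "k1" (the pictures are not rectified: a ray, as slopes to the right and down, at radius r is drawn at 1 + k1 r^2 times it, then the intrinsics apply), "pose" (4x4, takes a point from camera to world coordinates); the wrist camera has in their place "T_tool_cam" (4x4, takes a point from camera to tool coordinates, whose origin is the TCP and whose axes are the tool frame's). Camera axes: x right, y down, z forward; pixel columns grow to the right and rows downward; lengths in m; the calibration is good to about 2 mm. A picture is of the moment at which its call begins: read the wrist's pose just before it. There is no depth.
- finish_job(): hands the job in, once; it reports no verdict.
Trained networks look in a picture, given as the dict that the camera call returned (one of the last four; its "shot" number tells which), for a name from the list of things; names that differ only in an ending like _2 or _b are one class to them, and where a whole thing is asked for, a point or a joint stands for the part that bears it (a point fixed in the world has none). Each returns a list of dicts, best first, with "confidence" (0 to 1); they miss things now and then, are a little off and sometimes report something else, mostly with a low value. They report only what shows in the picture. A call takes as long as a camera call.
- boxes_of(query, picture): "bbox" ([left, top, right, bottom] in pixels, round what is visible of it).
- place_of(query, picture): "position" ([row, column] in pixels: a listed point, or the origin of a listed thing).
The state is a dict: "time_s": time; "q": joint angles; "qvel": joint speeds; "tau": joint torques, N m; "tool_pos": TCP position; "eef_rot": TCP orientation; "ft_force": force on the tool from outside, world axes, zero at the start; "ft_torque": the same for the moment, N m; "opening": opening from 0.0 (shut) to 1.0 (fully open).
Only numpy, scipy, OpenCV 4.12 (cv2) and the standard library are available. Lean on these libraries where they do the work, as an engineer would, in place of code of your own. Each camera call takes 0.05 s, during which the arm holds its last target.

### The job

The digital angle cube is in the bench drawer, which can open no farther than ajar because three things stand in front of it. Stand the oil dropper, the paste jar and the compound bar out of the way in the metal tray, pull the drawer fully open, take the angle cube out and stand it upright on the middle of the brown sharpening stone. Then push the drawer fully shut and put the dropper, the jar and the bar back where each stood, without tipping any of them over.

Things in the scene. Friction and masses are not known exactly. Their poses are not given: they have to be found in the camera images.
- chest: Low pale wooden bench drawer unit, fixed, 215 deep (x) x 280 wide (y) x 105 high; its wooden top covers all of its depth except the front 15 mm. Origin: centre of its underside, on the bench. Its front faces its own -x; the drawer slides out along its own -x. A small red case and a pair of old shears lie loose on its top, up to 36 mm above it, 85 mm or more behind its front edge.
- drawer (a joint): How far the drawer is out: 0 shut, 0.15 m fully open (stop); starts ajar at 0.052 to 0.062. Slides with about 1.5 N of friction and stays where left. Front panel 15 mm thick, 276 wide, 8 to 90 mm above the bench; shut, its outer face is 107.5 mm before the chest's origin. Floor 27 mm above the bench, side walls up to 66 mm. A thin lapping board lies flat at the back inside.
- handle (a point): Middle of the drawer's steel bar handle (moves with the drawer), 78 mm above the bench, 27 mm below the chest's top. Bar 11 mm thick, 100 mm long along the chest's y, its centre line 42 mm before the drawer front, on two 8 mm posts 42 mm either side of the middle. Axes as the chest's. Pinch it from above, fingers closing along the chest's x.
- angle_cube: Dark digital angle gauge, a square block 30 (x) x 56 (y) x 55 (z) mm with a display in one large face, 70 g, loose. Origin: centre of its underside (x from -14 to 16 mm). Stands upright on the drawer's floor, its y within about 10 degrees of the chest's x; at the start its back edge is under the chest's top, its front part in view. Grip it across its x (30 mm).
- paste_jar: Small round amber glass jar with a tan cap, 45 diameter x 92 high, upper 18 mm is the cap (37 diameter), 150 g, loose. Origin: centre of its underside. It is the one that stands in front of the drawer (another stands far back on the bench).
- oil_dropper: Small white dropper bottle with a red tip, body 31 diameter up to 53 mm, narrow above, 89 high, 30 g, loose. Origin: centre of its underside. Stands in front of the drawer.
- compound: Two-tone block of polishing compound, white over green, 36 (x) x 50 (y) x 73 (z) mm, 300 g, loose, standing on end. Origin: centre of its underside. Stands in front of the drawer, its x about along the chest's y. Grip it across its x (36 mm).
- tray: Shallow dark steel tray, fixed, 250 (x) x 130 (y) mm outside, rim 23 mm high, floor 11 mm above the bench. Origin: centre of its underside. Its long side lies about along the world x. It stands on one side of the work, the stone on the other.
- stone: Brown sharpening stone in a dark rubber-footed holder with two chrome screws at one end, fixed, lying about along the world x, shorter than the dark grey one at the right edge of the bench. Origin: centre of the holder's underside. The flat stone top is 47 mm above the bench, 76 wide (x, from -38 to 38 mm) and 160 long (y, from -72 to 88 mm); the middle of the stone is at y = +8 mm.

How it is judged:
By the outcome, as a careful person would: the job done as asked, in the order asked, and still so for the second after the job is handed in, with the robot touching nothing.
It also fails if it takes over 152 s, if anything falls off the work surface, if the arm or the gripper's body presses on something with over 40 N, if the wrist force passes 120 N, or if a joint passes its speed limit or range.

## Working session

There is one attempt and no reset: what is moved stays moved. The work goes in short steps, Python scripts to look and compute and a shell command to move; the robot and the scene stay as the last step left them, time stands still between calls to the robot, and variables do not carry over. Pictures are saved under pics/ and viewed, and the job is handed in when it is done.

```bash
ls -la; mkdir -p pics; python3 - <<'E'
from station import *
import cv2
s=observe()
print(s)
for n in ("side","top","wrist"):
    c=capture(n); cv2.imwrite(f"pics/a_{n}.png",c["img"])
    print(n,{k:v for k,v in c.items() if k!="img"})
E
```

```text
total 12
drwxr-xr-x  3 agent agent 4096 Dec  6 22:30 .
drwxr-xr-x 23 root  root  4096 Dec  6 22:30 ..
drwxr-xr-x  2 agent agent 4096 Dec  6 22:30 pics
{'time_s': 0.0, 'q': array([ 1.03036002,  0.4352249 ,  0.02496964,  1.57412294, -0.01155915,
        1.13403479, -0.07508324]), 'qvel': array([ 0.00026634, -0.00014436,  0.0003692 ,  0.00261163,  0.00066943,
       -0.00111418,  0.00021237]), 'tau': array([ 2.50639614e-04, -6.70468283e+01,  1.02520488e+00, -3.16207123e+01,
        1.55106891e-02,  1.24111059e-02, -1.27626976e-05]), 'tool_pos': array([ 0.26471037, -0.56561197,  0.24451476]), 'eef_rot': array([-0.15300321, -0.69004349, -0.15410394,  0.69042159]), 'ft_force': array([-0.77165357, -0.1179564 ,  0.56588068]), 'ft_torque': array([-0.01432254, -0.04354815,  0.03839906]), 'opening': 1.0013046826475136}
side {'fx': 415.1318298497215, 'fy': 415.1318298497215, 'cx': 253.92333516564173, 'cy': 185.3405262781333, 'k1': -0.07795994541227769, 'pose': array([[ 0.9062724 , -0.14711649,  0.39626641,  0.23034136],
       [-0.42193293, -0.37109173,  0.82720223, -0.90432604],
       [ 0.0253
[... 418 characters left out ...]
.28887457e-02],
       [ 8.17342042e-05, -1.55045416e-01, -9.87907340e-01,
         1.50819545e+00],
       [ 0.00000000e+00,  0.00000000e+00,  0.00000000e+00,
         1.00000000e+00]]), 'shot': 2}
wrist {'fx': 308.0066522837078, 'fy': 308.0066522837078, 'cx': 250.8630646463166, 'cy': 194.205969310783, 'k1': -0.019270807952323287, 'T_tool_cam': array([[-2.31194746e-04, -2.83975548e-01,  9.58831495e-01,
        -1.28555594e-01],
       [ 9.99999929e-01, -3.49974069e-04,  1.37470090e-04,
        -1.33534147e-03],
       [ 2.96528015e-04,  9.58831459e-01,  2.83975608e-01,
        -7.13522081e-02],
       [ 0.00000000e+00,  0.00000000e+00,  0.00000000e+00,
         1.00000000e+00]]), 'shot': 3}
```

View pics/a_side.png

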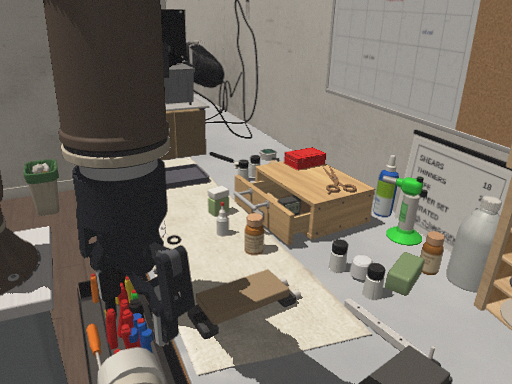

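View pics/a_top.png

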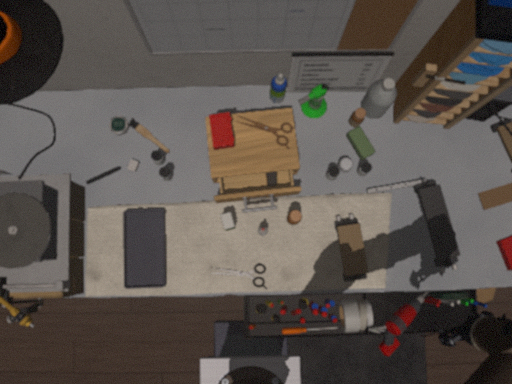

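View pics/a_wrist.png

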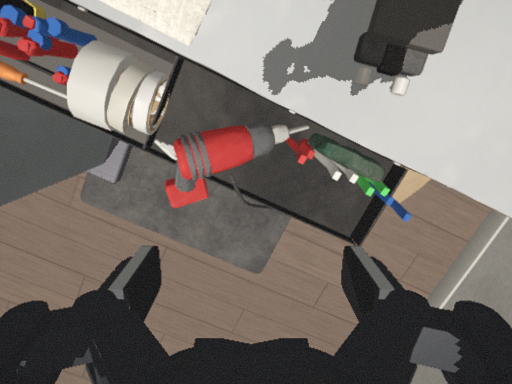

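The side and top views show the work area. In the top view:
- the tray is at (145,247)
- the stone is at (352,247), with its screws toward the chest
- the chest is at (253,150)
- the compound is at (228,218), the dropper at (263,227) and the jar at (295,215)

Next I'll measure these.

```bash
cat > h.py <<'E'
import numpy as np, cv2
from scipy.spatial.transform import Rotation as R
from station import *
def K(c): return np.array([[c["fx"],0,c["cx"]],[0,c["fy"],c["cy"]],[0,0,1.]])
def pose(c,s=None):
    if "pose" in c: return c["pose"]
    T=np.eye(4); q=s["eef_rot"]; T[:3,:3]=R.from_quat([q[1],q[2],q[3],q[0]]).as_matrix(); T[:3,3]=s["tool_pos"]
    return T@c["T_tool_cam"]
def ray(c,uv,s=None):
    P=pose(c,s)
    d=np.array([(uv[0]-c["cx"])/c["fx"],(uv[1]-c["cy"])/c["fy"]]); rd=np.hypot(*d); r=rd
    for _ in range(20): r=rd/(1+c["k1"]*r*r)
    d=d*(r/rd if rd>0 else 1)
    return P[:3,3],P[:3,:3]@np.array([d[0],d[1],1])
def hitz(c,uv,z,s=None):
    o,d=ray(c,uv,s); return o+d*(z-o[2])/d[2]
def proj(c,p,s=None):
    P=np.linalg.inv(pose(c,s)); q=P[:3,:3]@np.array(p)+P[:3,3]; a=q[:2]/q[2]; a=a*(1+c["k1"]*(a@a))
    return np.array([c["fx"]*a[0]+c["cx"],c["fy"]*a[1]+c["cy"]])
def tri(rs):
    A=np.zeros((3,3));b=np.zeros(3)
    for o,d in rs:
        d=d/np.linalg.norm(d);M=np.eye(3)-np.outer(d,d);A+=M;b+=M@o
    p=np.linalg.solve(A,b); return p,[np.linalg.norm(np.cross(d/np.linalg.norm(d),p-o)) for o,d in rs]
def Rt(s):
    q=s["eef_rot"]; return R.from_quat([q[1],q[2],q[3],q[0]]).as_matrix()
def to(p,yaw_deg=None,s=None):
    """shift in tool mm and turn(deg, rotvec) to reach TCP p, tool down, jaw axis y along world yaw (mod 180)"""
    s=s or observe(); M=Rt(s); d=M.T@(np.array(p)-s["tool_pos"])*1000
    out=[0,0,0]
    if yaw_deg is not None:
        best=None
        for k in (0,180):
            a=np.radians(yaw_deg+k); y=np.array([np.cos(a),np.sin(a),0]); x=np.array([0,0,-1.]); z=np.cross(x,y)
            T=np.column_stack([x,y,z]); rv=np.degrees(R.from_matrix(M.T@T).as_rotvec())
            if best is None or np.linalg.norm(rv)<np.linalg.norm(best): best=rv
        out=best
    return np.round(out,1),np.round(d,1)
def st():
    s=observe(); M=Rt(s)
    print("t",round(s["time_s"],2),"tcp",np.round(s["tool_pos"]*1000,1),"toolx",np.round(M[:,0],3),"jawyaw",round(np.degrees(np.arctan2(M[1,1],M[0,1])),1),"F",np.round(s["ft_force"],1),"op",round(s["opening"],3),"q",np.round(s["q"],2))
    return s
E
python3 - <<'E'
from h import *
st()
Z=dict(chest=0,handle=.078,angle_cube=.027,paste_jar=0,oil_dropper=0,compound=0,tray=0,stone=0)
cs=[capture("side"),capture("top")]
for n in list(Z):
    for c,nm in zip(cs,("side","top")):
        for d in place_of(n,c)[:2]:
            uv=d["position"][::-1]; print(n,nm,round(d["confidence"],2),np.round(uv,1),np.round(hitz(c,uv,Z[n])*1000,1))
        for d in boxes_of(n,c)[:2]: print("   box",round(d["confidence"],2),np.round(d["bbox"],1))
E
```

```text
t 0.15 tcp [ 264.8 -565.8  244.7] toolx [-0.001  0.001 -1.   ] jawyaw -64.9 F [ 0.1 -0.2 -0.3] op 1.0 q [ 1.03  0.44  0.02  1.57 -0.01  1.13 -0.08]
chest side 0.57 [305.4 206.9] [828.7  -2.3   0. ]
chest top 0.6 [250.4 152.9] [816.  -15.3   0. ]
handle side 0.61 [245.3 198.5] [623.  -36.1  78. ]
handle side 0.51 [215.9 213.3] [525.9 -84.7  78. ]
   box 0.69 [230.9 174.6 309.1 246.4]
handle top 0.92 [262.5 210.4] [611.  -49.4  78. ]
   box 0.95 [214.9 168.1 299.5 213.4]
angle_cube side 0.66 [291.2 221.4] [ 720.7 -106.    27. ]
   box 0.58 [280.8 199.6 298.  215. ]
angle_cube top 0.68 [271.7 176. ] [730.  -83.6  27. ]
   box 0.53 [267.7 171.1 278.1 188.1]
paste_jar side 0.55 [253.4 251.4] [ 591.2 -158.     0. ]
   box 0.81 [244.3 215.1 263.8 256.4]
   box 0.59 [287.4 211.4 303.  223.3]
oil_dropper side 0.79 [223.5 234.3] [555.2 -57.5   0. ]
   box 0.54 [216.  201.8 227.  238.3]
oil_dropper top 0.57 [261.8 230.2] [554.8 -47.5   0. ]
compound side 0.77 [218.1 212.5] [584.4  59.3   0. ]
   box 0.69 [206.1 186.5 234.6 217. ]
compound top 0.63 [225.6 222.5] [582.6  71.1   0. ]
   box 0.62 [222.9 212.5 237.  230.4]
tray side 0.83 [165.3 180.1] [505.3 339.2   0. ]
   box 0.91 [165.5 162.3 211.5 186.7]
   box 0.62 [214.9 199.6 227.5 239. ]
tray top 0.58 [146.9 246.5] [508.5 330.7   0. ]
tray top 0.49 [260.1 226.7] [566.4 -42.2   0. ]
   box 0.74 [123.3 207.7 170.1 291.2]
stone side 0.87 [244.9 308.8] [ 491.3 -334.9    0. ]
   box 0.82 [186.4 270.4 299.5 337.9]
stone top 0.73 [347.7 247.9] [ 490.4 -327.8    0. ]
   box 0.71 [335.5 218.7 364.5 280.8]
```

```bash
python3 - <<'E'
import cv2
a=cv2.imread("pics/a_top.png"); cv2.imwrite("pics/b1.png",cv2.resize(a[90:290,190:390],(800,600)[::1],interpolation=cv2.INTER_CUBIC)[:600] )
b=cv2.imread("pics/a_side.png"); cv2.imwrite("pics/b2.png",cv2.resize(b[140:290,190:390],(800,600),interpolation=cv2.INTER_CUBIC))
E
```

```text
(no output)
```

View pics/b1.png

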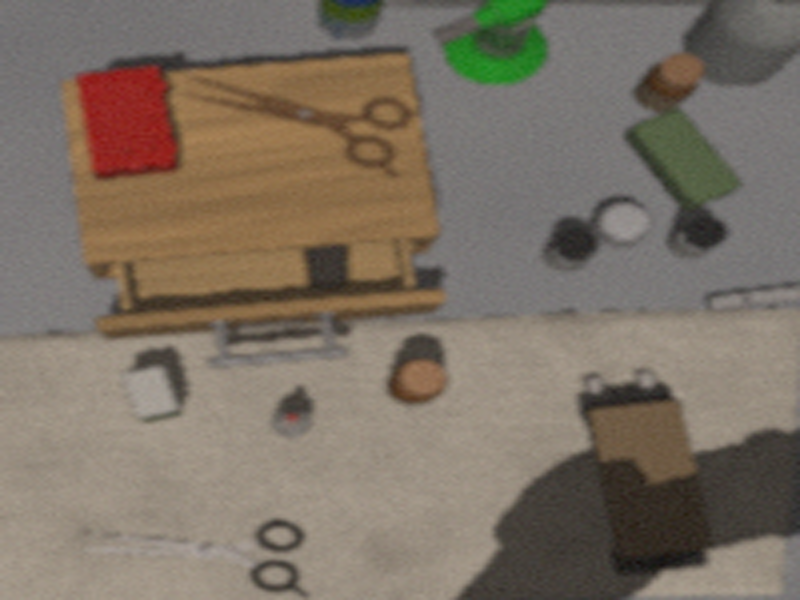

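View pics/b2.png

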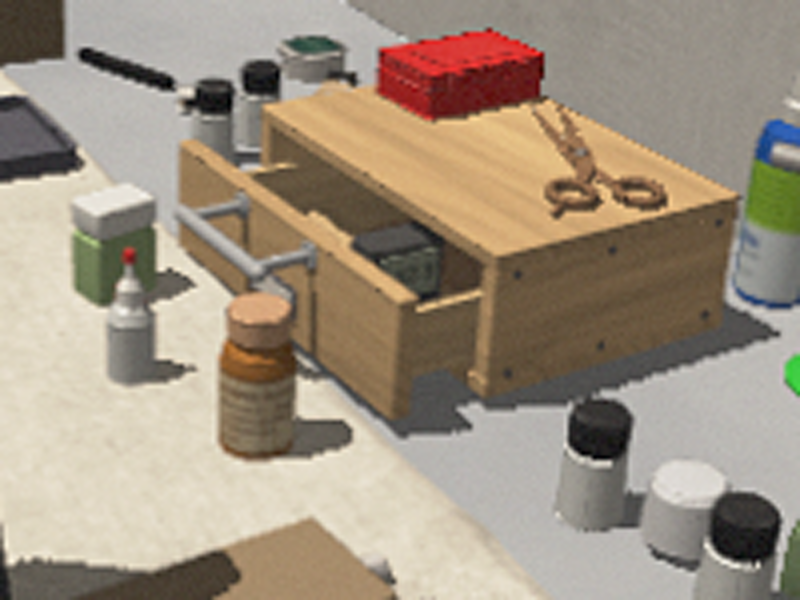

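```bash
python3 - <<'E'
from h import *
cs=capture("side");ct=capture("top")
b=lambda x,y:(x/4+190,y/3+90)
s2=lambda x,y:(x/4+190,y/4+140)
for n,p,z in [("jarcap",(420,378),.092),("droptip",(293,417),.089),("comptop",(152,391),.073),("compBL",(128,370),.073),("compFL",(145,418),.073),("compFR",(180,408),.073),("compBR",(165,362),.073),
 ("chBL",(65,82),.105),("chBR",(408,52),.105),("chFR",(438,238),.105),("chFL",(88,262),.105),("drFL",(98,325),.09),("drFR",(443,298),.09),("hL",(213,360),.078),("hR",(345,350),.078),
 ("stBL",(583,405),.047),("stBR",(680,400),.047),("stFR",(707,555),.047),("stFL",(617,560),.047),("cubeFL",(308,283),.082),("cubeFR",(347,283),.082)]:
    print(n,np.round(hitz(ct,b(*p),z)*1000,1))
for n,p,z in [("jarcap",(260,305),.092),("jarbot",(256,450),0),("droptip",(128,252),.089),("dropbot",(130,376),0),("cubeFtopR",(383,270),.082),("cubeFtopL",(350,235),.082),("cubeBtopR",(440,245),.082),("cubebotF",(388,300),.027)]:
    print("side",n,np.round(hitz(cs,s2(*p),z)*1000,1))
E
```

```text
jarcap [ 589.8 -149.3   92. ]
droptip [551.8 -50.   89. ]
comptop [582.5  59.4  73. ]
compBL [605.  78.  73.]
compFL [554.4  65.2  73. ]
compFR [564.3  37.7  73. ]
compBR [612.8  48.8  73. ]
chBL [909.5 123.1 105. ]
chBR [ 937.2 -151.2  105. ]
chFR [ 734.4 -167.3  105. ]
chFL [714.6 105.9 105. ]
drFL [650.6  99.8  90. ]
drFR [ 673.5 -170.5   90. ]
hL [613.6  10.9  78. ]
hR [621.9 -92.8  78. ]
stBL [ 562.7 -283.1   47. ]
stBR [ 566.2 -361.6   47. ]
stFR [ 402.2 -374.5   47. ]
stFL [ 399.  -302.7   47. ]
cubeFL [692.9 -65.5  82. ]
cubeFR [692.3 -96.2  82. ]
side jarcap [ 593.2 -156.9   92. ]
side jarbot [ 590.5 -162.9    0. ]
side droptip [550.9 -59.6  89. ]
side dropbot [553.4 -55.2   0. ]
side cubeFtopR [ 689.7 -126.9   82. ]
side cubeFtopL [694.4 -75.5  82. ]
side cubeBtopR [ 740.  -109.7   82. ]
side cubebotF [727.9 -71.1  27. ]
```

```bash
python3 - <<'E'
from h import *
print(to([.50,-.05,.30],-90)); print(Rt(observe()).round(2))
E
```

```text
(array([25.1, -0. , -0. ]), array([ -54.7, -367.8, -431.6]))
[[ 0.    0.42 -0.91]
 [-0.   -0.91 -0.42]
 [-1.    0.   -0.  ]]
```

```bash
python3 -m creep '[[[5,0,0,-55,-60,-70,-1],[10,0,0,-55,-95,-110,-1],[15,0,0,-55,-130,-150,-1],[20,0,0,-55,-160,-190,-1],[25,0,0,-55,-190,-225,-1],[25,0,0,-55,-220,-260,-1],[25,0,0,-55,-250,-295,-1],[25,0,0,-55,-285,-330,-1],[25,0,0,-55,-315,-370,-1],[25,0,0,-55,-345,-405,-1]]]'; python3 - <<'E'
from h import *
st(); s=observe();c=capture("wrist"); cv2.imwrite("pics/c1.png",c["img"])
Z=dict(handle=.078,angle_cube=.027,paste_jar=0,oil_dropper=0,compound=0,drawer=0)
for n in Z:
        for d in place_of(n,c)[:2]:
            uv=d["position"][::-1]; print(n,round(d["confidence"],2),np.round(uv,1),np.round(hitz(c,uv,Z[n],s)*1000,1))
        for d in boxes_of(n,c)[:1]: print("   box",round(d["confidence"],2),np.round(d["bbox"],1))
E
```

```text
time_s: 2.78
tool_pos: [0.4343, -0.193, 0.2994]
eef_rot: [0.001, 0.707, 0.0, -0.707]
ft_force: [1.1, -1.0, -0.2]
opening: 1.005
t 2.78 tcp [ 434.3 -193.   299.4] toolx [ 0.001 -0.001 -1.   ] jawyaw -89.9 F [ 1.1 -1.  -0.2] op 1.005 q [ 0.41  0.15 -0.12  1.83  0.02  1.16 -1.29]
angle_cube 0.4 [140.2  67.2] [547.7 -57.7  27. ]
paste_jar 0.86 [218.3  35. ] [ 588.4 -151.2    0. ]
   box 0.85 [193.1   1.4 237.4  53.6]
oil_dropper 0.8 [142.5  71.5] [545.4 -51.2   0. ]
   box 0.59 [109.5  49.9 150.9  81.1]
compound 0.77 [51.4 42.9] [580.5  62.9   0. ]
   box 0.74 [ 0.   1.9 69.7 62.5]Traceback (most recent call last):
  File "<stdin>", line 5, in <module>
ValueError: it knows: angle_cube, chest, compound, handle, oil_dropper, paste_jar, stone, tray
```

View pics/c1.png

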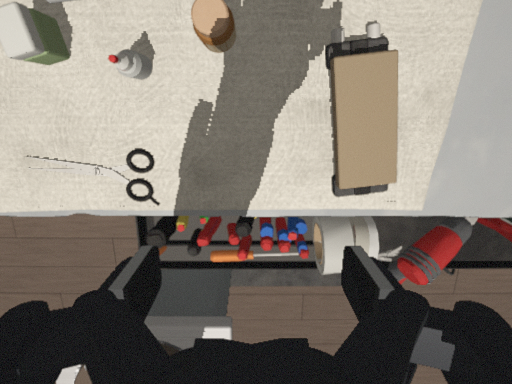

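```bash
python3 - <<'E'
from h import *
s=observe();c=capture("wrist")
for p in [(331,54),(398,50),(396,187),(336,190)]: print(np.round(hitz(c,p,.047,s)*1000,1))
for n in ("stone",):
  for d in place_of(n,c)[:2]:
            uv=d["position"][::-1]; print(n,round(d["confidence"],2),np.round(uv,1),np.round(hitz(c,uv,0,s)*1000,1))
print(to([.53,-.05,.30],-90))
E
python3 -m creep '[[[0,0,0,0,-35,-30,-1],[0,0,0,0,-70,-60,-1],[0,0,0,0,-100,-80,-1],[0,0,0,0,-130,-95,-1],[0,0,0,0,-143,-95,-1],[0,0,0,0,-143,-95,-1],[0,0,0,0,-143,-95,-1],[0,0,0,0,-143,-95,-1],[0,0,0,0,-143,-95,-1],[0,0,0,0,-143,-95,-1]]]'; python3 - <<'E'
from h import *
st(); s=observe();c=capture("wrist"); cv2.imwrite("pics/c2.png",c["img"])
Z=dict(handle=.078,angle_cube=.027,paste_jar=0,oil_dropper=0,compound=0)
for n in Z:
        for d in place_of(n,c)[:2]:
            uv=d["position"][::-1]; print(n,round(d["confidence"],2),np.round(uv,1),np.round(hitz(c,uv,Z[n],s)*1000,1))
        for d in boxes_of(n,c)[:1]: print("   box",round(d["confidence"],2),np.round(d["bbox"],1))
E
```

```text
[ 558.4 -286.6   47. ]
[ 563.1 -363.    47. ]
[ 401.2 -381.6   47. ]
[ 397.3 -304.5   47. ]
stone 0.73 [347.9 111.5] [ 493.7 -325.7    0. ]
(array([ 0.,  0., -0.]), array([  -1.1, -145.4,  -96.4]))
time_s: 4.27
tool_pos: [0.5284, -0.0539, 0.299]
eef_rot: [0.001, -0.707, 0.001, 0.707]
ft_force: [0.6, -0.6, 0.5]
opening: 0.998
t 4.27 tcp [528.4 -53.9 299. ] toolx [-0.    -0.001 -1.   ] jawyaw -90.1 F [ 0.6 -0.6  0.5] op 0.998 q [ 0.17  0.25 -0.22  1.71  0.06  1.19 -1.63]
handle 0.73 [234.5  90.3] [612.6 -35.8  78. ]
   box 0.59 [ 97.7   0.  368.6 100.3]
angle_cube 0.36 [163.4 119.1] [580.3  57.5  27. ]
   box 0.58 [259.2   1.2 295.4  22.8]
paste_jar 0.95 [323.2 112.2] [ 587.5 -150.8    0. ]
   box 0.62 [309.3  92.4 359.3 132.7]
oil_dropper 0.86 [249.4 143.6] [545.6 -51.3   0. ]
oil_dropper 0.56 [164.3 116.8] [582.   63.4   0. ]
   box 0.62 [233.3 128.4 260.6 156.4]
compound 0.85 [166.  118.4] [579.9  61.3   0. ]
   box 0.64 [307.4  90.8 361.  132.5]
```

View pics/c2.png

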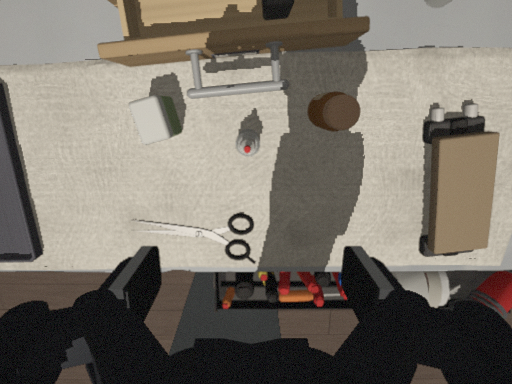

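```bash
python3 - <<'E'
import cv2
a=cv2.imread("pics/c2.png"); cv2.imwrite("pics/c2z.png",cv2.resize(a[0:180,100:370],(800,533),interpolation=cv2.INTER_CUBIC))
E
```

```text
(no output)
```

View pics/c2z.png

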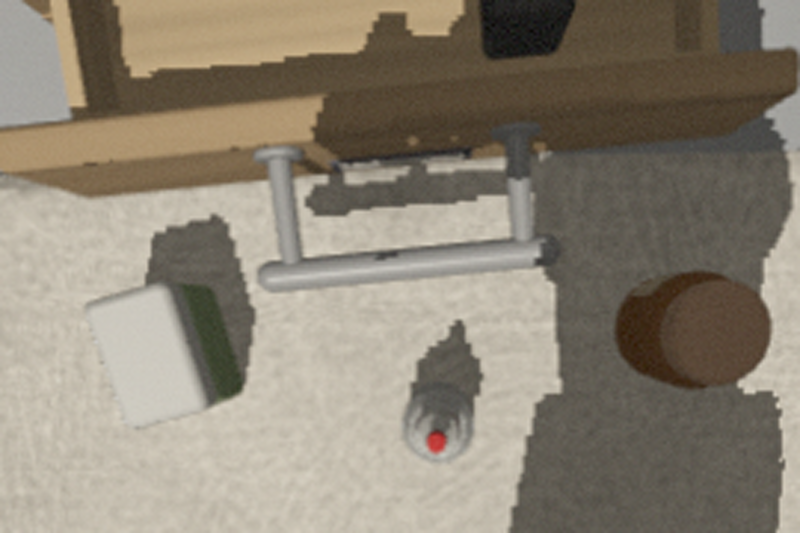

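```bash
python3 - <<'E'
from h import *
s=observe();c=capture("wrist"); f=270/800
for n,p,z in [("cTL",(86,306),.073),("cTR",(166,282),.073),("cBR",(208,406),.073),("cBL",(136,428),.073),("cGreenbotR",(242,385),0.0),
 ("hL",(260,277),.078),("hR",(556,249),.078),("drL",(0,172),.09),("drR",(797,92),.09),("tip",(437,441),.089),("dropbody",(438,425),.053),("cap",(717,333),.092),("jarleft",(617,325),.04),
 ("cubeFL",(484,55),.082),("cubeFR",(550,52),.082)]:
    print(n,np.round(hitz(c,(100+p[0]*f,p[1]*f),z,s)*1000,1))
E
```

```text
cTL [599.7  83.4  73. ]
cTR [608.1  52.6  73. ]
cBR [562.5  40.3  73. ]
cBL [554.2  68.9  73. ]
cGreenbotR [564.5  42.8   0. ]
hL [609.6  16.6  78. ]
hR [619.3 -91.1  78. ]
drL [644.1 101.9  90. ]
drR [ 668.9 -169.1   90. ]
tip [551.3 -47.9  89. ]
dropbody [552.7 -47.9  53. ]
cap [ 590.3 -147.8   92. ]
jarleft [ 591.9 -121.4   40. ]
cubeFL [681.5 -64.2  82. ]
cubeFR [682.5 -86.6  82. ]
```

```bash
python3 - <<'E'
from h import *
s=observe();c=capture("wrist")
for p in [(5,80),(41,255),(33,260)]: print(np.round(hitz(c,p,.023,s)*1000,1))
c=capture("top"); cv2.imwrite("pics/d1.png",cv2.resize(c["img"][180:310,90:210],(738,800))[:600])
for p in [(123.5,208.5),(165,207),(167,287),(126,287)]: print("top",np.round(hitz(c,p,.023)*1000,1))
print(to([.576,.060,.12],-74))
E
```

```text
[628.8 255.9  23. ]
[386.7 256.7  23. ]
[378.4 270.4  23. ]
top [632.8 404.4  23. ]
top [635.1 267.4  23. ]
top [377.6 259.7  23. ]
top [379.2 391.9  23. ]
(array([-16.,   0.,   0.]), array([ 178.9, -112.3,  -47.4]))
```

View pics/d1.png

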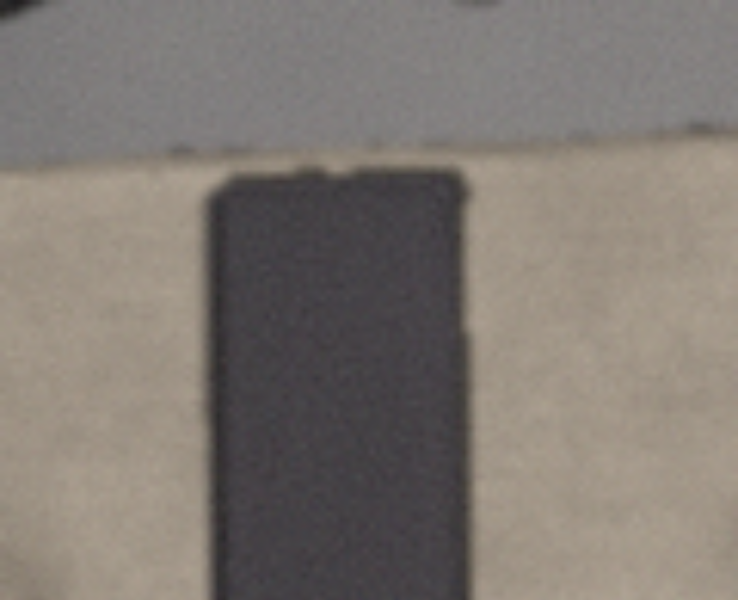

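```bash
python3 -m creep '[[[-7,0,0,30,-40,-15,-0.35],[-14,0,0,60,-75,-30,-0.35],[-16,0,0,90,-112,-47,-0.35],[-16,0,0,125,-112,-47,-0.35],[-16,0,0,155,-112,-47,-0.35],[-16,0,0,165,-112,-47,-0.35],[-16,0,0,165,-112,-47,-0.35],[-16,0,0,165,-112,-47,-0.35],[-16,0,0,165,-112,-47,-0.35],[-16,0,0,165,-112,-47,-0.35]]]'; python3 - <<'E'
from h import *
s=st(); c=capture("wrist"); cv2.imwrite("pics/e1.png",c["img"])
print(to([.576,.060,.04],-74))
E
```

```text
time_s: 5.8
tool_pos: [0.5771, 0.059, 0.1365]
eef_rot: [0.098, 0.702, 0.098, -0.699]
ft_force: [-0.9, -0.4, -0.3]
opening: 0.673
t 5.8 tcp [577.1  59.  136.5] toolx [ 0.004  0.    -1.   ] jawyaw -74.1 F [-0.9 -0.4 -0.3] op 0.673 q [ 0.01  0.49 -0.28  1.8   0.17  0.87 -1.65]
(array([-0.1, -0.2, -0.1]), array([96.2, -1.2,  1. ]))
```

View pics/e1.png

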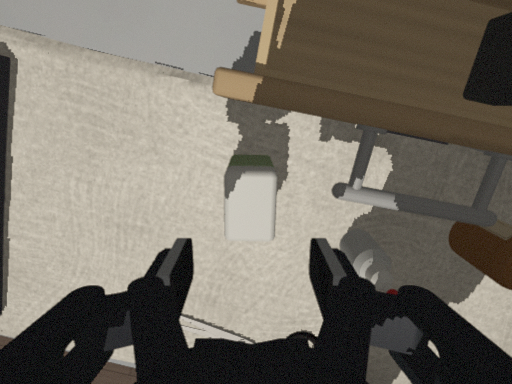

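```bash
python3 -m creep '[[[0,0,0,35,-1,1,-0.35],[0,0,0,65,-1,1,-0.35],[0,0,0,90,-1,1,-0.35],[0,0,0,96,-1,1,-0.35],[0,0,0,96,-1,1,-0.35],[0,0,0,96,-1,1,0.1],[0,0,0,96,-1,1,0.5],[0,0,0,96,-1,1,0.5],[0,0,0,96,-1,1,0.5],[0,0,0,96,-1,1,0.5]]]' 30; python3 - <<'E'
from h import *
s=st(); c=capture("wrist"); cv2.imwrite("pics/e2.png",c["img"])
E
```

```text
time_s: 6.68
tool_pos: [0.5776, 0.06, 0.0424]
eef_rot: [0.098, 0.703, 0.098, -0.698]
ft_force: [-1.0, -0.8, 7.7]
opening: 0.404
t 6.68 tcp [577.6  60.   42.4] toolx [ 0.007  0.001 -1.   ] jawyaw -74.1 F [-1.  -0.8  7.7] op 0.404 q [-0.02  0.61 -0.25  1.87  0.23  0.68 -1.7 ]
```

View pics/e2.png

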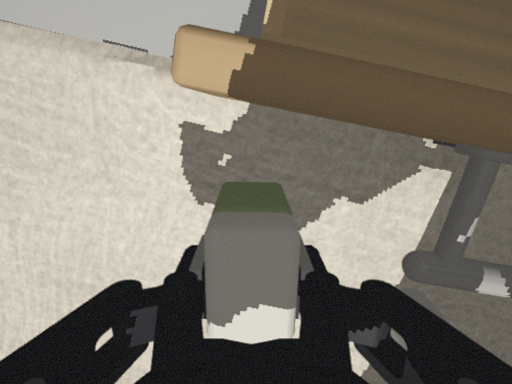

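```bash
python3 -m creep '[[[0,0,0,-10,0,0,0.5],[0,0,0,-40,0,0,0.5],[0,0,0,-70,0,0,0.5],[0,0,0,-75,0,0,0.5],[0,0,0,-75,0,0,0.5],[0,0,0,-75,0,0,0.5],[0,0,0,-75,0,0,0.5],[0,0,0,-75,0,0,0.5],[0,0,0,-75,0,0,0.5],[0,0,0,-75,0,0,0.5]]]' 50; python3 - <<'E'
from h import *
s=st(); 
print(to([.570,.327,.12],-74))
E
```

```text
time_s: 7.57
tool_pos: [0.5765, 0.0599, 0.1164]
eef_rot: [0.098, 0.702, 0.098, -0.698]
ft_force: [0.4, -0.5, -2.8]
opening: 0.405
t 7.57 tcp [576.5  59.9 116.4] toolx [ 0.006  0.    -1.   ] jawyaw -74.1 F [ 0.4 -0.5 -2.8] op 0.405 q [ 0.    0.51 -0.28  1.82  0.19  0.83 -1.66]
(array([-0.1, -0.3, -0.1]), array([  -3.5, -258.6,  -67.1]))
```

```bash
python3 -m creep '[[[0,0,0,-4,-25,-7,0.5],[0,0,0,-4,-60,-16,0.5],[0,0,0,-4,-95,-25,0.5],[0,0,0,-4,-130,-34,0.5],[0,0,0,-4,-165,-43,0.5],[0,0,0,-4,-200,-52,0.5],[0,0,0,-4,-230,-60,0.5],[0,0,0,-4,-250,-65,0.5],[0,0,0,-4,-259,-67,0.5],[0,0,0,-4,-259,-67,0.5]]]'; python3 - <<'E'
from h import *
s=st(); c=capture("wrist"); cv2.imwrite("pics/e3.png",c["img"])
print(to([.570,.327,.056],-74))
E
```

```text
time_s: 8.4
tool_pos: [0.5684, 0.3305, 0.1199]
eef_rot: [0.099, 0.702, 0.1, -0.698]
ft_force: [-0.2, 0.7, -3.2]
opening: 0.405
t 8.4 tcp [568.4 330.5 119.9] toolx [ 0.005  0.002 -1.   ] jawyaw -73.8 F [-0.2  0.7 -3.2] op 0.405 q [-0.43  0.62 -0.28  1.61  0.2   0.94 -2.07]
(array([ 0. , -0.3, -0.1]), array([63.8,  0.8, -0.2]))
```

View pics/e3.png

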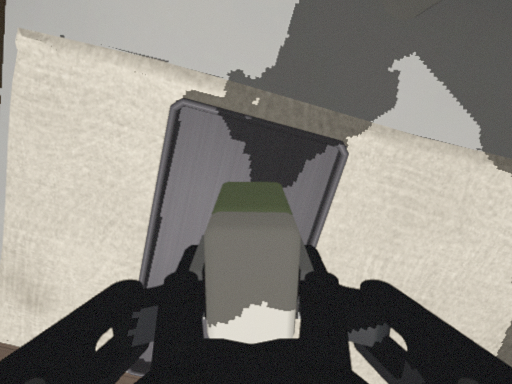

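```bash
python3 - <<'E'
from h import *
s=observe(); c=capture("wrist")
for p in [(180,103),(345,148)]: print(np.round(hitz(c,p,.023,s)*1000,1))
E
```

```text
[624.2 396.4  23. ]
[626.5 273.4  23. ]
```

```bash
python3 -m creep '[[[0,0,0,25,-3,-1,0.5],[0,0,0,45,-3,-1,0.5],[0,0,0,58,-3,-1,0.5],[0,0,0,64,-3,-1,0.5],[0,0,0,66,-3,-1,0.5],[0,0,0,66,-3,-1,0.5],[0,0,0,66,-3,-1,0.5],[0,0,0,66,-3,-1,0.5],[0,0,0,66,-3,-1,0.5],[0,0,0,66,-3,-1,0.5]]]'; python3 - <<'E'
from h import *
s=st(); 
E
```

```text
time_s: 9.33
tool_pos: [0.5705, 0.3291, 0.0542]
eef_rot: [0.098, 0.702, 0.097, -0.698]
ft_force: [-0.0, 0.6, -4.0]
opening: 0.404
t 9.33 tcp [570.5 329.1  54.2] toolx [ 0.006 -0.001 -1.   ] jawyaw -74.1 F [-0.   0.6 -4. ] op 0.404 q [-0.44  0.7  -0.26  1.65  0.23  0.82 -2.09]
```

```bash
python3 -m creep '[[[0,0,0,1,0,0,0.5],[0,0,0,2,0,0,0.5],[0,0,0,2,0,0,0.5],[0,0,0,2,0,0,0.1],[0,0,0,2,0,0,-0.2],[0,0,0,2,0,0,-0.35],[0,0,0,2,0,0,-0.35],[0,0,0,-30,0,0,-0.35],[0,0,0,-65,0,0,-0.5],[0,0,0,-100,0,0,-0.8]]]'; python3 - <<'E'
from h import *
s=st(); c=capture("wrist"); cv2.imwrite("pics/e4.png",c["img"])
print(to([.552,-.048,.155],-90))
E
```

```text
time_s: 10.17
tool_pos: [0.5694, 0.3289, 0.1547]
eef_rot: [0.099, 0.702, 0.097, -0.699]
ft_force: [1.4, 0.5, 0.7]
opening: 0.868
t 10.17 tcp [569.4 328.9 154.7] toolx [ 0.004 -0.002 -1.   ] jawyaw -74.1 F [1.4 0.5 0.7] op 0.868 q [-0.42  0.59 -0.29  1.57  0.19  1.01 -2.06]
(array([15.9, -0.8,  0.2]), array([  6.1, 359.3, 123.9]))
```

View pics/e4.png

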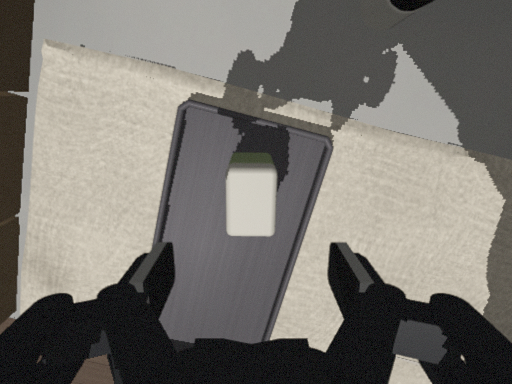

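```bash
python3 -m creep '[[[4,0,0,3,36,12,-0.35],[8,0,0,6,73,25,-0.35],[12,0,0,6,110,38,-0.35],[16,0,0,6,147,51,-0.35],[16,0,0,6,184,63,-0.35],[16,0,0,6,221,76,-0.35],[16,0,0,6,258,89,-0.35],[16,0,0,6,295,102,-0.35],[16,0,0,6,332,114,-0.35],[16,-1,0,6,359,124,-0.35]]]'; python3 - <<'E'
from h import *
s=st(); c=capture("wrist"); cv2.imwrite("pics/e5.png",c["img"])
print(to([.552,-.048,.155],-90))
E
```

```text
time_s: 11.05
tool_pos: [0.5509, -0.0519, 0.1551]
eef_rot: [0.002, -0.706, 0.001, 0.709]
ft_force: [0.9, -0.5, 0.3]
opening: 0.673
t 11.05 tcp [550.9 -51.9 155.1] toolx [-0.004  0.001 -1.   ] jawyaw -90.2 F [ 0.9 -0.5  0.3] op 0.673 q [ 0.14  0.43 -0.19  1.84  0.1   0.89 -1.67]
(array([-0.6,  0.4, -0.2]), array([ -0.1, -10.2,  -1. ]))
```

View pics/e5.png

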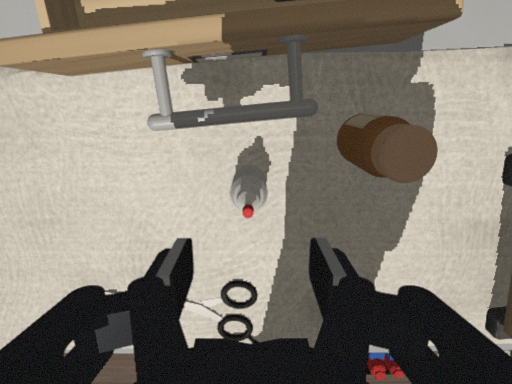

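```bash
python3 - <<'E'
from h import *
s=st(); c=capture("wrist"); cv2.imwrite("pics/e6.png",c["img"])
for p,z in [((249,188),.05),((248,212),.089)]: print(np.round(hitz(c,p,z,s)*1000,1))
for d in place_of("oil_dropper",c)[:2]: print(d, hitz(c,d["position"][::-1],0,s))
st()
E
```

```text
t 11.1 tcp [550.8 -58.2 154.9] toolx [-0.006 -0.003 -1.   ] jawyaw -90.6 F [ 0.7 -5.8 -0.3] op 0.674 q [ 0.14  0.43 -0.18  1.84  0.1   0.89 -1.67]
[557.1 -56.3  50. ]
[551.3 -55.6  89. ]
{'position': [183.0, 238.7], 'confidence': 0.71} [ 0.54806502 -0.04627493  0.        ]
t 11.2 tcp [551.7 -51.  154.9] toolx [-0.004  0.001 -1.   ] jawyaw -90.4 F [-0.4  1.7  0.5] op 0.675 q [ 0.14  0.43 -0.19  1.84  0.1   0.89 -1.68]
```

View pics/e6.png

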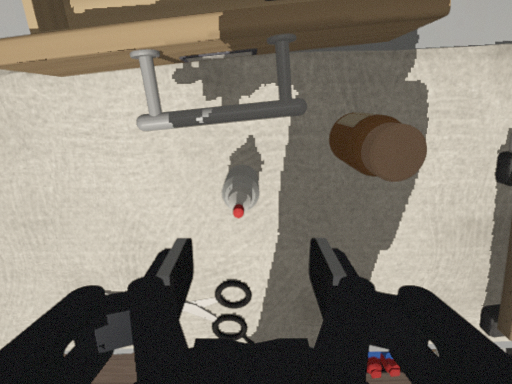

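```bash
python3 -m creep '[[[0,0,0,0,-3,0,-0.35],[0,0,0,10,-3,0,-0.35],[0,0,0,25,-3,0,-0.35],[0,0,0,40,-3,0,-0.35],[0,0,0,50,-3,0,-0.35],[0,0,0,50,-3,0,-0.35],[0,0,0,50,-3,0,-0.35],[0,0,0,50,-3,0,-0.35],[0,0,0,50,-3,0,-0.35],[0,0,0,50,-3,0,-0.35]]]'; python3 - <<'E'
from h import *
s=st(); c=capture("wrist"); cv2.imwrite("pics/e7.png",c["img"])
print(to([.552,-.048,.038],-90))
for d in place_of("oil_dropper",c)[:2]: print(d, hitz(c,d["position"][::-1],0,s))
E
```

```text
time_s: 12.03
tool_pos: [0.5521, -0.0479, 0.1056]
eef_rot: [0.003, -0.706, 0.002, 0.708]
ft_force: [-0.4, 1.1, 0.8]
opening: 0.672
t 12.03 tcp [552.1 -47.9 105.6] toolx [-0.003  0.001 -1.   ] jawyaw -90.4 F [-0.4  1.1  0.8] op 0.672 q [ 0.12  0.49 -0.18  1.89  0.12  0.78 -1.7 ]
(array([-0.4,  0.2,  0.1]), array([67.6,  0.1, -0.2]))
{'position': [200.0, 252.1], 'confidence': 0.87} [ 0.5484583  -0.04791526  0.        ]
```

View pics/e7.png

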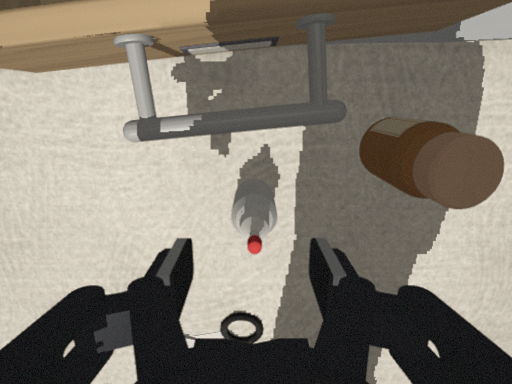

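```bash
python3 -m creep '[[[0,0,0,15,0,0,-0.35],[0,0,0,35,0,0,-0.35],[0,0,0,52,0,0,-0.35],[0,0,0,63,0,0,-0.35],[0,0,0,66,0,0,-0.35],[0,0,0,66,0,0,-0.35],[0,0,0,66,0,0,0.0],[0,0,0,66,0,0,0.5],[0,0,0,66,0,0,0.5],[0,0,0,66,0,0,0.5]]]' 20; python3 -m creep '[[[0,0,0,0,0,0,0.5],[0,0,0,0,0,0,0.5],[0,0,0,-15,0,0,0.5],[0,0,0,-45,0,0,0.5],[0,0,0,-80,0,0,0.5],[0,0,0,-105,0,0,0.5],[0,0,0,-115,0,0,0.5],[0,0,0,-115,0,0,0.5],[0,0,0,-115,0,0,0.5],[0,0,0,-115,0,0,0.5]]]';  python3 - <<'E'
from h import *
s=st(); c=capture("wrist"); cv2.imwrite("pics/e8.png",c["img"])
print(to([.440,.330,.155],-90))
E
```

```text
time_s: 12.97
tool_pos: [0.5524, -0.048, 0.0404]
eef_rot: [0.003, -0.707, 0.002, 0.708]
ft_force: [0.0, 0.0, 5.2]
opening: 0.348
time_s: 13.8
tool_pos: [0.5515, -0.0482, 0.1539]
eef_rot: [0.003, -0.706, 0.002, 0.708]
ft_force: [-0.9, 0.1, -0.5]
opening: 0.349
t 13.8 tcp [551.5 -48.2 153.9] toolx [-0.004  0.001 -1.   ] jawyaw -90.4 F [-0.9  0.1 -0.5] op 0.349 q [ 0.13  0.43 -0.19  1.84  0.1   0.88 -1.68]
(array([-0.4,  0.2,  0. ]), array([  -0.5, -377.3,  114.1]))
```

View pics/e8.png

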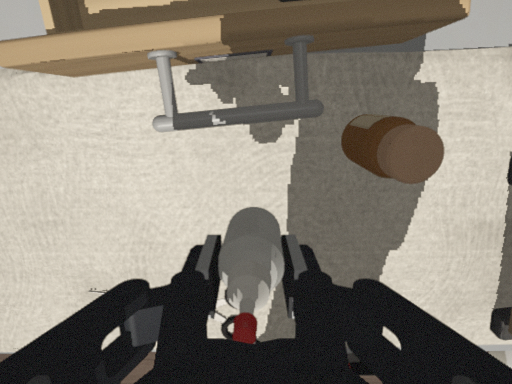

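```bash
python3 -m creep '[[[0,0,0,0,-20,6,0.5],[0,0,0,0,-55,17,0.5],[0,0,0,0,-95,29,0.5],[0,0,0,0,-135,41,0.5],[0,0,0,0,-175,53,0.5],[0,0,0,0,-215,65,0.5],[0,0,0,0,-255,77,0.5],[0,0,0,0,-295,89,0.5],[0,0,0,0,-330,100,0.5],[0,0,0,0,-355,108,0.5]]]'; python3 - <<'E'
from h import *
s=st()
print(to([.440,.332,.052],-90))
E
```

```text
time_s: 14.68
tool_pos: [0.4434, 0.3112, 0.1531]
eef_rot: [0.002, -0.705, 0.001, 0.709]
ft_force: [1.1, 1.5, -0.6]
opening: 0.352
t 14.68 tcp [443.4 311.2 153.1] toolx [-0.007  0.001 -1.   ] jawyaw -90.2 F [ 1.1  1.5 -0.6] op 0.352 q [-0.49  0.42 -0.28  1.87  0.14  0.88 -2.42]
(array([-0.2,  0.4,  0.1]), array([101.1, -20.6,   2.7]))
```

```bash
python3 -m creep '[[[0,0,0,0,-12,2,0.5],[0,0,0,10,-20,3,0.5],[0,0,0,30,-20,3,0.5],[0,0,0,55,-20,3,0.5],[0,0,0,80,-20,3,0.5],[0,0,0,93,-20,3,0.5],[0,0,0,97,-20,3,0.5],[0,0,0,99,-20,3,0.5],[0,0,0,99,-20,3,0.5],[0,0,0,99,-20,3,0.5]]]'; python3 - <<'E'
from h import *
s=st()
print(to([.440,.332,.0515],-90))
E
```

```text
time_s: 15.52
tool_pos: [0.4403, 0.3314, 0.0546]
eef_rot: [0.002, -0.705, 0.001, 0.709]
ft_force: [0.1, -0.6, -0.3]
opening: 0.352
t 15.52 tcp [440.3 331.4  54.6] toolx [-0.006  0.002 -1.   ] jawyaw -90.2 F [ 0.1 -0.6 -0.3] op 0.352 q [-0.56  0.57 -0.25  1.93  0.21  0.68 -2.51]
(array([-0.2,  0.4,  0.1]), array([ 3.1, -0.6,  0.2]))
```

```bash
python3 -m creep '[[[0,0,0,2,0,0,0.5],[0,0,0,3.5,0,0,0.5],[0,0,0,3.5,0,0,0.5],[0,0,0,3.5,0,0,0.5],[0,0,0,3.5,0,0,0.0],[0,0,0,3.5,0,0,-0.2],[0,0,0,3.5,0,0,-0.35],[0,0,0,-20,0,0,-0.35],[0,0,0,-60,0,0,-0.4],[0,0,0,-100,0,0,-0.5]]]'; python3 - <<'E'
from h import *
s=st(); c=capture("wrist"); cv2.imwrite("pics/e9.png",c["img"])
s=observe()
print(to([.590,-.149,.165],-90))
E
```

```text
time_s: 16.35
tool_pos: [0.4398, 0.3304, 0.1548]
eef_rot: [0.001, -0.704, 0.001, 0.71]
ft_force: [1.0, 1.0, 0.5]
opening: 0.751
t 16.35 tcp [439.8 330.4 154.8] toolx [-0.009 -0.    -1.   ] jawyaw -90.2 F [1.  1.  0.5] op 0.751 q [-0.52  0.43 -0.29  1.84  0.15  0.89 -2.45]
(array([-0.2, -0. ,  0.4]), array([  -5.1,  482. , -148.7]))
```

View pics/e9.png

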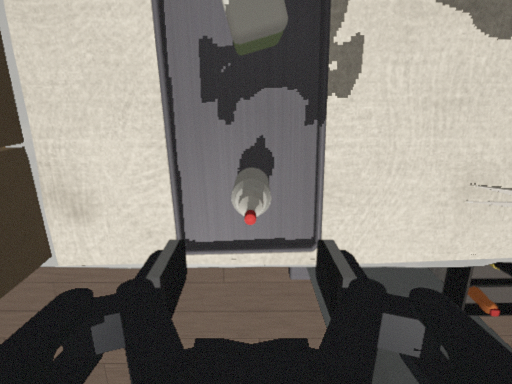

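```bash
python3 -m creep '[[[0,0,0,-5,25,-8,-0.7],[0,0,0,-5,64,-20,-0.7],[0,0,0,-5,103,-32,-0.7],[0,0,0,-5,142,-44,-0.7],[0,0,0,-5,181,-56,-0.7],[0,0,0,-5,220,-68,-0.7],[0,0,0,-5,259,-80,-0.7],[0,0,0,-5,298,-92,-0.7],[0,0,0,-5,337,-104,-0.7],[0,0,0,-5,376,-116,-0.7]]]'; python3 - <<'E'
from h import *
s=st()
print(to([.590,-.149,.165],-90))
E
```

```text
time_s: 17.23
tool_pos: [0.5578, -0.0449, 0.1658]
eef_rot: [-0.004, 0.707, 0.001, -0.707]
ft_force: [0.5, -0.4, -0.2]
opening: 0.851
t 17.23 tcp [557.8 -44.9 165.8] toolx [ 0.001  0.007 -1.   ] jawyaw -90.2 F [ 0.5 -0.4 -0.2] op 0.851 q [ 0.13  0.42 -0.19  1.82  0.09  0.91 -1.67]
(array([-0.2, -0. ,  0.4]), array([  0. , 104. , -32.5]))
```

```bash
python3 -m creep '[[[0,0,0,0,36,-12,-0.7],[0,0,0,0,70,-23,-0.7],[0,0,0,0,95,-30,-0.7],[0,0,0,0,104,-32,-0.7],[0,0,0,10,104,-32,-0.7],[0,0,0,25,104,-32,-0.7],[0,0,0,35,104,-32,-0.7],[0,0,0,35,104,-32,-0.7],[0,0,0,35,104,-32,-0.7],[0,0,0,35,104,-32,-0.7]]]'; python3 - <<'E'
from h import *
s=st();c=capture("wrist"); cv2.imwrite("pics/f1.png",c["img"])
print(to([.590,-.149,.052],-90))
for d in place_of("paste_jar",c)[:2]: print(d, hitz(c,d["position"][::-1],0,s))
E
```

```text
time_s: 18.07
tool_pos: [0.5897, -0.1477, 0.1304]
eef_rot: [-0.003, 0.707, 0.002, -0.707]
ft_force: [-0.5, -0.6, -0.3]
opening: 0.85
t 18.07 tcp [ 589.7 -147.7  130.4] toolx [ 0.001  0.007 -1.   ] jawyaw -90.1 F [-0.5 -0.6 -0.3] op 0.85 q [ 0.27  0.53 -0.16  1.73  0.1   0.89 -1.5 ]
(array([-0.1, -0.1,  0.4]), array([78.7,  1.6,  0. ]))
{'position': [187.7, 256.0], 'confidence': 0.57} [ 0.5899135  -0.15036729  0.        ]
```

View pics/f1.png

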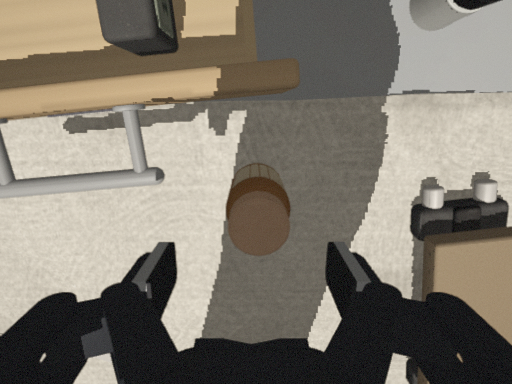

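```bash
python3 -m creep '[[[0,0,0.4,15,2,0,-0.6],[0,0,0.4,38,2,0,-0.6],[0,0,0.4,60,2,0,-0.6],[0,0,0.4,74,2,0,-0.6],[0,0,0.4,78,2,0,-0.6],[0,0,0.4,78,2,0,-0.6],[0,0,0.4,78,2,0,-0.2],[0,0,0.4,78,2,0,0.3],[0,0,0.4,78,2,0,0.3],[0,0,0.4,78,2,0,0.3]]]' 30; python3 - <<'E'
from h import *
s=st()
E
python3 -m creep '[[[0,0,0,0,0,0,0.3],[0,0,0,0,0,0,0.3],[0,0,0,-15,0,0,0.3],[0,0,0,-45,0,0,0.3],[0,0,0,-80,0,0,0.3],[0,0,0,-105,0,0,0.3],[0,0,0,-115,0,0,0.3],[0,0,0,-115,0,0,0.3],[0,0,0,-115,0,0,0.3],[0,0,0,-115,0,0,0.3]]]';  python3 - <<'E'
from h import *
s=st(); c=capture("wrist"); cv2.imwrite("pics/f2.png",c["img"])
print(to([.507,.332,.165],-90))
E
```

```text
time_s: 19.0
tool_pos: [0.5912, -0.1501, 0.0543]
eef_rot: [-0.001, 0.709, -0.001, -0.706]
ft_force: [-0.1, 0.4, 6.9]
opening: 0.507
t 19.0 tcp [ 591.2 -150.1   54.3] toolx [ 0.004 -0.001 -1.   ] jawyaw -90.2 F [-0.1  0.4  6.9] op 0.507 q [ 0.26  0.62 -0.14  1.79  0.13  0.73 -1.52]
time_s: 19.83
tool_pos: [0.5895, -0.1499, 0.1674]
eef_rot: [-0.001, 0.708, -0.001, -0.707]
ft_force: [-0.7, -0.8, -2.2]
opening: 0.502
t 19.83 tcp [ 589.5 -149.9  167.4] toolx [ 0.001 -0.    -1.   ] jawyaw -90.2 F [-0.7 -0.8 -2.2] op 0.502 q [ 0.27  0.49 -0.16  1.7   0.09  0.96 -1.5 ]
(array([-0.2, -0.1,  0. ]), array([   2.2, -481.6,   84. ]))
```

View pics/f2.png

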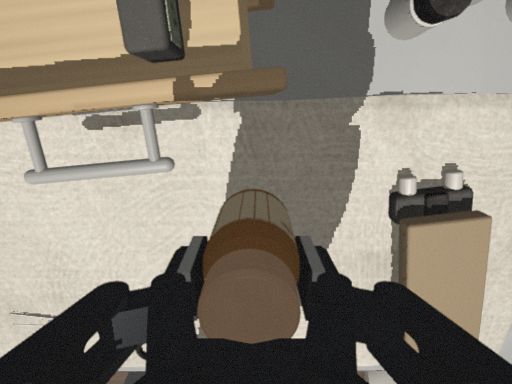

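```bash
python3 -m creep '[[[0,0,0,0,-20,3,0.3],[0,0,0,0,-55,10,0.3],[0,0,0,0,-92,16,0.3],[0,0,0,0,-129,22,0.3],[0,0,0,0,-166,28,0.3],[0,0,0,0,-203,35,0.3],[0,0,0,0,-240,41,0.3],[0,0,0,0,-277,48,0.3],[0,0,0,0,-314,54,0.3],[0,0,0,0,-350,60,0.3]]]'; python3 - <<'E'
from h import *
s=st()
print(to([.507,.332,.165],-90))
E
```

```text
time_s: 20.72
tool_pos: [0.5291, 0.2019, 0.1656]
eef_rot: [0.001, -0.707, 0.001, 0.708]
ft_force: [2.2, 0.7, -1.9]
opening: 0.508
t 20.72 tcp [529.1 201.9 165.6] toolx [-0.001 -0.001 -1.   ] jawyaw -90.2 F [ 2.2  0.7 -1.9] op 0.508 q [-0.28  0.44 -0.24  1.8   0.12  0.92 -2.15]
(array([-0.2,  0.1, -0. ]), array([   0.5, -130.1,   22.5]))
```

```bash
python3 -m creep '[[[0,0,0,0,-35,6,0.3],[0,0,0,0,-70,12,0.3],[0,0,0,0,-100,17,0.3],[0,0,0,0,-120,21,0.3],[0,0,0,0,-130,22,0.3],[0,0,0,15,-130,22,0.3],[0,0,0,35,-130,22,0.3],[0,0,0,50,-130,22,0.3],[0,0,0,50,-130,22,0.3],[0,0,0,50,-130,22,0.3]]]'; python3 - <<'E'
from h import *
s=st();c=capture("wrist"); cv2.imwrite("pics/f3.png",c["img"])
print(to([.507,.332,.065],-90))
E
```

```text
time_s: 21.55
tool_pos: [0.507, 0.3303, 0.1142]
eef_rot: [0.0, -0.706, 0.003, 0.709]
ft_force: [0.4, -0.9, -0.9]
opening: 0.504
t 21.55 tcp [507.  330.3 114.2] toolx [-0.004 -0.003 -1.   ] jawyaw -90.2 F [ 0.4 -0.9 -0.9] op 0.504 q [-0.5   0.55 -0.24  1.75  0.16  0.87 -2.39]
(array([-0.2,  0.1, -0.1]), array([50.3, -1.1,  0.5]))
```

View pics/f3.png

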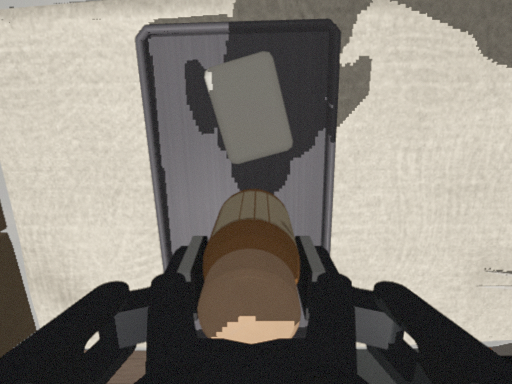

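```bash
python3 -m creep '[[[0,0,0,15,0,0,0.3],[0,0,0,32,0,0,0.3],[0,0,0,44,0,0,0.3],[0,0,0,49,0,0,0.3],[0,0,0,51,0,0,0.3],[0,0,0,51,0,0,0.3],[0,0,0,51,0,0,0.3],[0,0,0,51,0,0,0.0],[0,0,0,51,0,0,-0.25],[0,0,0,51,0,0,-0.5]]]'; python3 - <<'E'
from h import *
s=st();
E
python3 -m creep '[[[0,0,0,0,0,0,-0.5],[0,0,0,0,0,0,-0.5],[0,0,0,-20,0,0,-0.5],[0,0,0,-55,0,0,-0.6],[0,0,0,-90,0,0,-0.7],[0,0,0,-110,0,0,-0.7],[0,0,0,-110,0,0,-0.7],[0,0,0,-110,0,0,-0.7],[0,0,0,-110,0,0,-0.7],[0,0,0,-110,0,0,-0.7]]]'; python3 - <<'E'
from h import *
s=st();c=capture("wrist"); cv2.imwrite("pics/f4.png",c["img"])
print("yaw5",to([.6145,-.037,.165],5)); print(to([.6145,-.037,.165],-175))
E
```

```text
time_s: 22.43
tool_pos: [0.5078, 0.3314, 0.0646]
eef_rot: [0.001, -0.707, 0.002, 0.708]
ft_force: [0.5, 0.8, 0.3]
opening: 0.743
t 22.43 tcp [507.8 331.4  64.6] toolx [-0.002 -0.001 -1.   ] jawyaw -90.2 F [0.5 0.8 0.3] op 0.743 q [-0.51  0.62 -0.23  1.78  0.19  0.77 -2.41]
time_s: 23.27
tool_pos: [0.5073, 0.3309, 0.1732]
eef_rot: [0.0, -0.706, 0.002, 0.708]
ft_force: [-0.2, -0.5, -0.3]
opening: 0.845
t 23.27 tcp [507.3 330.9 173.2] toolx [-0.004 -0.002 -1.   ] jawyaw -90.2 F [-0.2 -0.5 -0.3] op 0.845 q [-0.49  0.49 -0.25  1.69  0.14  0.99 -2.37]
yaw5 (array([84.8,  0.1, -0.3]), array([   8.7,  367.5, -108.6]))
(array([84.8,  0.1, -0.3]), array([   8.7,  367.5, -108.6]))
```

View pics/f4.png

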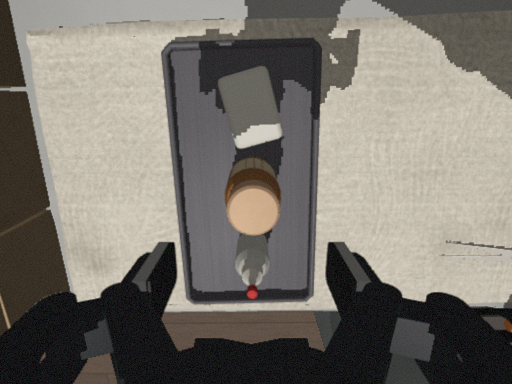

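```bash
python3 -m creep '[[[7,0,0,8,25,-7,-0.2],[14,0,0,8,60,-18,0.15],[21,0,0,8,97,-29,0.15],[28,0,0,8,134,-40,0.15],[35,0,0,8,171,-51,0.15],[42,0,0,8,208,-62,0.15],[49,0,0,8,245,-73,0.15],[56,0,0,8,282,-84,0.15],[63,0,0,8,319,-95,0.15],[70,0,0,8,350,-104,0.15]]]'; python3 - <<'E'
from h import *
s=st()
print(to([.6145,-.037,.15],-175))
E
```

```text
time_s: 24.15
tool_pos: [0.6099, -0.0232, 0.1649]
eef_rot: [0.407, -0.576, 0.411, 0.577]
ft_force: [-0.1, -0.1, -0.9]
opening: 0.425
t 24.15 tcp [609.9 -23.2 164.9] toolx [-0.005 -0.004 -1.   ] jawyaw -160.7 F [-0.1 -0.1 -0.9] op 0.425 q [-0.22  0.49  0.25  1.72 -0.14  0.95 -2.73]
(array([14.3, -0.1, -0.3]), array([ 15. ,   0.1, -14.5]))
```

```bash
python3 -m creep '[[[-7,0,0,0,0,0,0.15],[-14,0,0,0,0,0,0.15],[-21,0,0,0,0,0,0.15],[-28,0,0,0,0,0,0.15],[-35,0,0,0,0,0,0.15],[-42,0,0,0,0,0,0.15],[-49,0,0,0,0,0,0.15],[-56,0,0,0,0,0,0.15],[-63,0,0,0,0,0,0.15],[-70,0,0,0,0,0,0.15]]]'; python3 -m creep '[[[-7,0,0,0,0,0,0.15],[-14,0,0,0,0,0,0.15],[-21,0,0,0,0,0,0.15],[-28,0,0,0,0,0,0.15],[-35,0,0,0,0,0,0.15],[-42,0,0,0,0,0,0.15],[-49,0,0,0,0,0,0.15],[-56,0,0,0,0,0,0.15],[-63,0,0,0,0,0,0.15],[-70,0,0,0,0,0,0.15]]]';python3 - <<'E'
from h import *
s=st()
print(to([.6145,-.037,.15],5))
E
```

```text
time_s: 24.98
tool_pos: [0.6093, -0.0232, 0.1637]
eef_rot: [0.001, -0.705, 0.003, 0.709]
ft_force: [-1.3, -0.8, -0.6]
opening: 0.423
time_s: 25.82
tool_pos: [0.6087, -0.0232, 0.1625]
eef_rot: [-0.405, -0.576, -0.406, 0.582]
ft_force: [-0.2, -0.8, 0.8]
opening: 0.427
t 25.82 tcp [608.7 -23.2 162.5] toolx [-0.008 -0.004 -1.   ] jawyaw -20.0 F [-0.2 -0.8  0.8] op 0.427 q [ 0.2   0.52 -0.36  1.68  0.22  0.99 -0.59]
(array([-25. ,   0.3,   0.5]), array([12.5, 10.2, 10.9]))
```

```bash
python3 -m creep '[[[-7,0,0,12,10,11,0.15],[-14,0,0,12,10,11,0.15],[-21,0,0,12,10,11,0.15],[-25,0,0,12,10,11,0.15],[-25,0,0,12,10,11,0.15],[-25,0,0,12,10,11,0.15],[-25,0,0,12,10,11,0.15],[-25,0,0,12,10,11,0.15],[-25,0,0,12,10,11,0.15],[-25,0,0,12,10,11,0.15]]]';python3 - <<'E'
from h import *
s=st();c=capture("wrist"); cv2.imwrite("pics/g1.png",c["img"])
print(to([.6145,-.037,.073],5))
for d in place_of("handle",c)[:2]: print(d, hitz(c,d["position"][::-1],0.078,s))
E
```

```text
time_s: 26.65
tool_pos: [0.6143, -0.0369, 0.1505]
eef_rot: [0.52, 0.475, 0.523, -0.481]
ft_force: [0.2, 0.6, 0.7]
opening: 0.422
t 26.65 tcp [614.3 -36.9 150.5] toolx [-0.008 -0.004 -1.   ] jawyaw 5.0 F [0.2 0.6 0.7] op 0.422 q [ 0.28  0.56 -0.46  1.67  0.29  0.99 -0.19]
(array([0. , 0.2, 0.5]), array([77.5,  0.9, -0.1]))
{'position': [213.9, 255.3], 'confidence': 0.78} [ 0.6155345 -0.0376488  0.078    ]
```

View pics/g1.png

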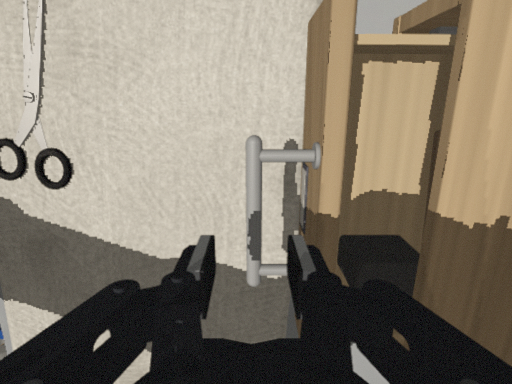

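```bash
python3 -m creep '[[[0,0,0.3,15,1,0,0.15],[0,0,0.4,30,1,0,0.15],[0,0,0.4,45,1,0,0.15],[0,0,0.4,60,1,0,0.15],[0,0,0.4,70,1,0,0.15],[0,0,0.4,75,1,0,0.15],[0,0,0.4,75,1,0,0.15],[0,0,0.4,75,1,0,0.15],[0,0,0.4,75,1,0,0.15],[0,0,0.4,75,1,0,0.15]]]';python3 - <<'E'
from h import *
s=st();c=capture("wrist"); cv2.imwrite("pics/g2.png",c["img"])
E
```

```text
time_s: 27.58
tool_pos: [0.6153, -0.037, 0.0765]
eef_rot: [0.522, 0.477, 0.521, -0.478]
ft_force: [-0.6, -0.1, 0.2]
opening: 0.425
t 27.58 tcp [615.3 -37.   76.5] toolx [ 0.    -0.003 -1.   ] jawyaw 5.0 F [-0.6 -0.1  0.2] op 0.425 q [ 0.26  0.64 -0.43  1.74  0.35  0.84 -0.24]
```

View pics/g2.png

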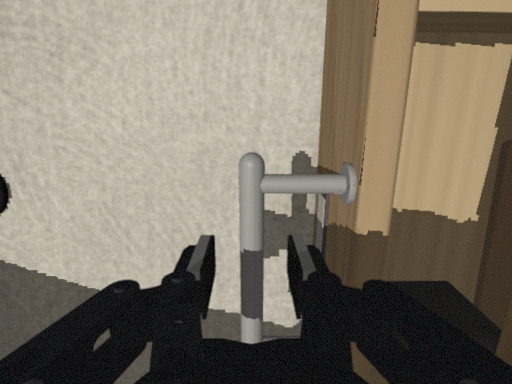

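```bash
python3 -m creep '[[[0,0,0,2,0,0,0.6],[0,0,0,2,0,0,1],[0,0,0,2,0,0,1],[0,0,0,2,0,0,1],[0,0,0,2,0,0,1],[0,0,0,2,0,0,1],[0,0,0,2,-5,0,1],[0,0,0,2,-10,0,1],[0,0,0,2,-15,0,1],[0,0,0,2,-20,0,1]]]' 40;python3 - <<'E'
from h import *
s=st()
E
```

```text
time_s: 28.47
tool_pos: [0.5949, -0.0389, 0.0746]
eef_rot: [0.522, 0.477, 0.52, -0.478]
ft_force: [1.8, -0.1, 3.0]
opening: 0.11
t 28.47 tcp [594.9 -38.9  74.6] toolx [ 0.    -0.003 -1.   ] jawyaw 5.0 F [ 1.8 -0.1  3. ] op 0.11 q [ 0.27  0.62 -0.43  1.79  0.35  0.81 -0.25]
```

```bash
python3 -m creep '[[[0,0,0,0,-8,0,1],[0,0,0,0,-18,0,1],[0,0,0,0,-28,0,1],[0,0,0,0,-38,0,1],[0,0,0,0,-48,0,1],[0,0,0,0,-56,0,1],[0,0,0,0,-62,0,1],[0,0,0,0,-66,0,1],[0,0,0,0,-68,0,1],[0,0,0,0,-68,0,1]]]';python3 - <<'E'
from h import *
s=st()
E
```

```text
time_s: 29.3
tool_pos: [0.5264, -0.045, 0.0746]
eef_rot: [0.522, 0.477, 0.521, -0.479]
ft_force: [-2.1, -0.7, 3.6]
opening: 0.111
t 29.3 tcp [526.4 -45.   74.6] toolx [-0.001 -0.003 -1.   ] jawyaw 5.0 F [-2.1 -0.7  3.6] op 0.111 q [ 0.31  0.54 -0.45  1.96  0.35  0.72 -0.26]
```

Small increments now, watching for the stop.

```bash
python3 -m creep '[[[0,0,0,0,-2,0,1],[0,0,0,0,-3,0,1],[0,0,0,0,-4,0,1],[0,0,0,0,-5,0,1],[0,0,0,0,-6,0,1],[0,0,0,0,-7,0,1],[0,0,0,0,-8,0,1],[0,0,0,0,-9,0,1],[0,0,0,0,-10,0,1],[0,0,0,0,-10,0,1]]]';python3 - <<'E'
from h import *
s=st()
E
```

```text
time_s: 30.13
tool_pos: [0.519, -0.0457, 0.0747]
eef_rot: [0.523, 0.478, 0.52, -0.477]
ft_force: [11.4, -1.2, -9.9]
opening: 0.109
t 30.13 tcp [519.  -45.7  74.7] toolx [ 0.004 -0.002 -1.   ] jawyaw 5.0 F [11.4 -1.2 -9.9] op 0.109 q [ 0.32  0.52 -0.45  1.98  0.35  0.71 -0.26]
```

```bash
python3 -m creep '[[[0,0,0,0,4,0,0.6],[0,0,0,0,4,0,0.15],[0,0,0,0,4,0,0.15],[0,0,0,0,4,0,0.15],[0,0,0,-15,4,0,0.15],[0,0,0,-40,4,0,0.15],[0,0,0,-75,10,0,0.15],[0,0,0,-110,30,0,0.15],[0,0,0,-145,55,0,0.15],[0,0,0,-160,70,0,0.15]]]';python3 - <<'E'
from h import *
s=st()
print(to([.590,-.08,.26],-88))
E
```

```text
time_s: 30.97
tool_pos: [0.5905, -0.0387, 0.2398]
eef_rot: [0.524, 0.48, 0.518, -0.476]
ft_force: [0.9, 0.3, 1.1]
opening: 0.427
t 30.97 tcp [590.5 -38.7 239.8] toolx [ 0.01  -0.002 -1.   ] jawyaw 5.0 F [0.9 0.3 1.1] op 0.427 q [ 0.33  0.43 -0.51  1.64  0.23  1.12 -0.15]
(array([-87. ,   0.6,  -0.3]), array([-20.1,  -3.9,  41.2]))
```

```bash
python3 -m creep '[[[-7,0,0,-5,0,5,0.15],[-14,0,0,-10,0,10,0.15],[-21,0,0,-15,0,15,0.15],[-28,0,0,-20,-1,20,0.0],[-35,0,0,-20,-2,25,0],[-42,0,0,-20,-3,30,0],[-49,0,0,-20,-4,35,0],[-56,0,0,-20,-4,40,0],[-63,0,0,-20,-4,41,0],[-70,0,0,-20,-4,41,0]]]'; python3 -m creep '[[[-7,0,0,0,0,0,0],[-14,0,0,0,0,0,0],[-17,0,0,0,0,0,0],[-17,0,0,0,0,0,0],[-17,0,0,0,0,0,0],[-17,0,0,0,0,0,0],[-17,0,0,0,0,0,0],[-17,0,0,0,0,0,0],[-17,0,0,0,0,0,0],[-17,0,0,0,0,0,0]]]'; python3 - <<'E'
from h import *
s=st();c=capture("wrist"); cv2.imwrite("pics/g3.png",c["img"])
for n,z in (("angle_cube",.027),("handle",.078)):
  for d in place_of(n,c)[:2]: print(n,d, hitz(c,d["position"][::-1],z,s))
  for d in boxes_of(n,c)[:2]: print(d)
E
```

```text
time_s: 31.8
tool_pos: [0.5893, -0.0805, 0.2595]
eef_rot: [0.704, 0.09, 0.698, -0.091]
ft_force: [-0.1, -0.4, 0.5]
opening: 0.496
time_s: 32.63
tool_pos: [0.5893, -0.0804, 0.2596]
eef_rot: [0.71, -0.015, 0.704, 0.013]
ft_force: [-0.2, 0.0, -0.0]
opening: 0.502
t 32.63 tcp [589.3 -80.4 259.6] toolx [ 0.009 -0.003 -1.   ] jawyaw 92.3 F [-0.2  0.  -0. ] op 0.502 q [ 0.62  0.5  -0.85  1.59  0.4   1.22  1.3 ]
angle_cube {'position': [195.1, 240.9], 'confidence': 0.8} [ 0.62622241 -0.0911279   0.027     ]
{'bbox': [226.4, 173.8, 254.6, 235.3], 'confidence': 0.92}
handle {'position': [106.6, 289.0], 'confidence': 0.72} [ 0.51901956 -0.04603777  0.078     ]
{'bbox': [151.5, 97.6, 428.2, 303.2], 'confidence': 0.7}
```

View pics/g3.png

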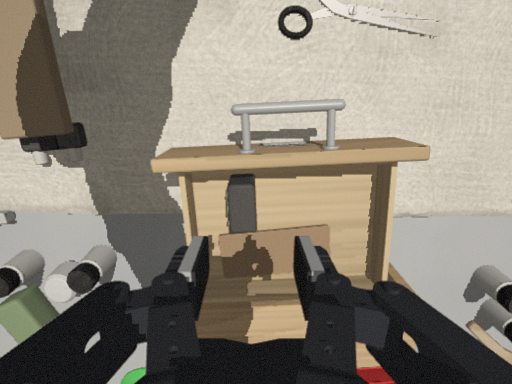

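```bash
python3 - <<'E'
import cv2
a=cv2.imread("pics/g3.png"); b=cv2.resize(a[155:255,200:280],(480,600),interpolation=cv2.INTER_CUBIC); b=cv2.convertScaleAbs(b,alpha=2,beta=20); cv2.imwrite("pics/g3z.png",b)
E
```

```text
(no output)
```

View pics/g3z.png

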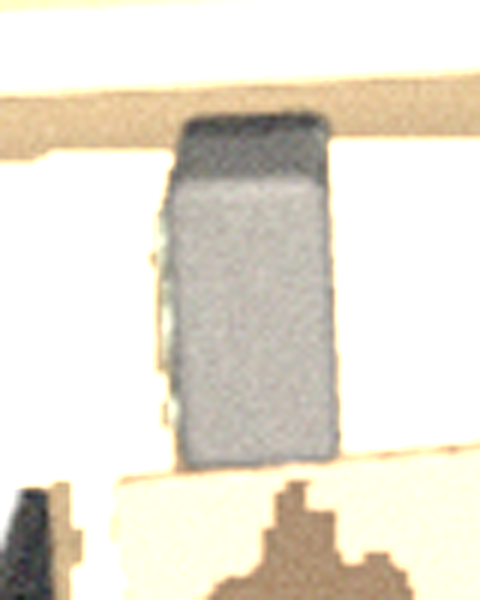

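```bash
python3 - <<'E'
from h import *
s=observe();c=capture("wrist")
P=[hitz(c,(200+x/6,155+y/6),.082,s)*1000 for x,y in [(170,185),(325,185),(337,460),(180,466)]]
P=np.array(P);print(P.round(1),P.mean(0))
print(np.degrees(np.arctan2(*(P[3]-P[0])[[1,0]])),np.degrees(np.arctan2(*(P[2]-P[1])[[1,0]])))
print(to([.626,-.0895,.11],91))
E
```

```text
[[ 599.8 -103.    82. ]
 [ 598.7  -76.4   82. ]
 [ 649.7  -72.1   82. ]
 [ 652.  -100.2   82. ]] [625.04800646 -87.9156099   82.        ]
3.0235617310316996 4.872467493064393
(array([1.3, 0.5, 0.2]), array([149.9, -10. ,  35.1]))
```

```bash
python3 -m creep '[[[-1,0.5,0,25,-8,36,-0.4],[-1.7,0.5,0,55,-8,36,-0.4],[-1.7,0.5,0,90,-8,36,-0.4],[-1.7,0.5,0,125,-8,36,-0.4],[-1.7,0.5,0,150,-8,36,-0.4],[-1.7,0.5,0,150,-8,36,-0.4],[-1.7,0.5,0,150,-8,36,-0.4],[-1.7,0.5,0,150,-8,36,-0.4],[-1.7,0.5,0,150,-8,36,-0.4],[-1.7,0.5,0,150,-8,36,-0.4]]]'; python3 - <<'E'
from h import *
s=st();c=capture("wrist"); cv2.imwrite("pics/g4.png",c["img"])
print(to([.626,-.0885,.056],94))
E
```

```text
time_s: 33.77
tool_pos: [0.628, -0.0873, 0.112]
eef_rot: [0.708, -0.026, 0.706, 0.023]
ft_force: [-0.3, 0.1, 0.2]
opening: 0.697
t 33.77 tcp [628.  -87.3 112. ] toolx [ 0.003 -0.003 -1.   ] jawyaw 94.0 F [-0.3  0.1  0.2] op 0.697 q [ 0.53  0.7  -0.76  1.65  0.56  1.01  1.23]
(array([-0. ,  0.1,  0.2]), array([55.7, -0.8, -2. ]))
```

View pics/g4.png

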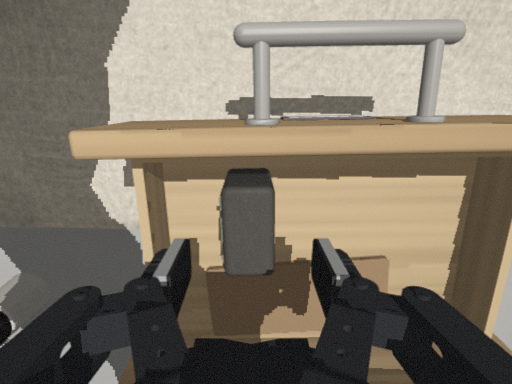

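```bash
python3 -m creep '[[[0,0,0,12,-1,-2,-0.4],[0,0,0,28,-1,-2,-0.4],[0,0,0,44,-1,-2,-0.4],[0,0,0,52,-1,-2,-0.4],[0,0,0,55,-1,-2,-0.4],[0,0,0,55,-1,-2,-0.4],[0,0,0,55,-1,-2,0.0],[0,0,0,55,-1,-2,0.5],[0,0,0,55,-1,-2,0.5],[0,0,0,55,-1,-2,0.5]]]' 30; python3 - <<'E'
from h import *
s=st();c=capture("wrist"); cv2.imwrite("pics/g5.png",c["img"])
E
```

```text
time_s: 34.65
tool_pos: [0.6267, -0.0886, 0.0576]
eef_rot: [0.708, -0.026, 0.705, 0.023]
ft_force: [-1.0, -0.4, 4.2]
opening: 0.346
t 34.65 tcp [626.7 -88.6  57.6] toolx [ 0.004 -0.003 -1.   ] jawyaw 94.0 F [-1.  -0.4  4.2] op 0.346 q [ 0.51  0.76 -0.72  1.69  0.61  0.92  1.19]
```

View pics/g5.png

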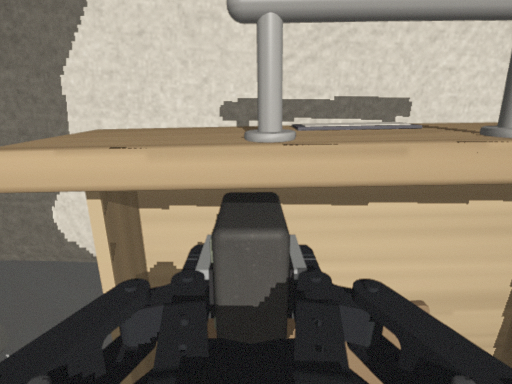

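```bash
python3 -m creep '[[[0,0,0,0,0,0,0.6],[0,0,0,-10,0,0,0.6],[0,0,0,-35,0,0,0.6],[0,0,0,-70,0,0,0.6],[0,0,0,-105,0,0,0.6],[0,0,0,-125,0,0,0.6],[0,0,0,-130,0,0,0.6],[0,0,0,-130,0,0,0.6],[0,0,0,-130,0,0,0.6],[0,0,0,-130,0,0,0.6]]]' 40; python3 - <<'E'
from h import *
s=st();c=capture("wrist"); cv2.imwrite("pics/g6.png",c["img"])
print(to([.48,-.333,.19],96))
E
```

```text
time_s: 35.53
tool_pos: [0.6252, -0.0885, 0.1861]
eef_rot: [0.707, -0.026, 0.706, 0.023]
ft_force: [0.2, -0.3, -1.2]
opening: 0.346
t 35.53 tcp [625.2 -88.5 186.1] toolx [ 0.002 -0.004 -1.   ] jawyaw 94.0 F [ 0.2 -0.3 -1.2] op 0.346 q [ 0.56  0.63 -0.8   1.58  0.49  1.14  1.29]
(array([-2. ,  0.1,  0.2]), array([  -3.4, -233.9, -161.8]))
```

View pics/g6.png

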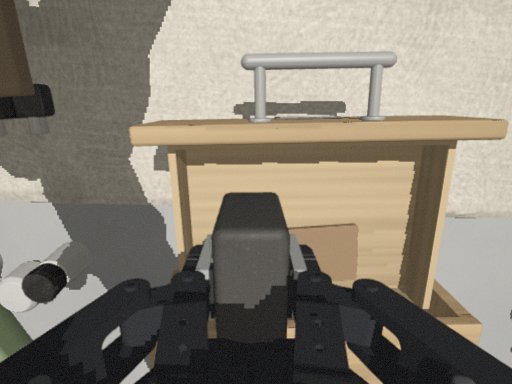

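```bash
python3 -m creep '[[[0,0,0,-3,-20,-14,0.6],[-1,0,0,-3,-50,-35,0.6],[-2,0,0,-3,-82,-57,0.6],[-2,0,0,-3,-114,-79,0.6],[-2,0,0,-3,-146,-101,0.6],[-2,0,0,-3,-178,-123,0.6],[-2,0,0,-3,-205,-142,0.6],[-2,0,0,-3,-225,-155,0.6],[-2,0,0,-3,-234,-162,0.6],[-2,0,0,-3,-234,-162,0.6]]]';  python3 -m creep '[[[0,0,0,0,0,0,0.6],[0,0,0,0,0,0,0.6],[0,0,0,0,0,0,0.6],[0,0,0,0,0,0,0.6],[0,0,0,0,0,0,0.6],[0,0,0,0,0,0,0.6],[0,0,0,0,0,0,0.6],[0,0,0,0,0,0,0.6],[0,0,0,0,0,0,0.6],[0,0,0,0,0,0,0.6]]]';python3 - <<'E'
from h import *
s=st();c=capture("wrist"); cv2.imwrite("pics/h1.png",c["img"])
for d in place_of("stone",c)[:2]: print(d, hitz(c,d["position"][::-1],0,s))
E
```

```text
time_s: 36.42
tool_pos: [0.4774, -0.336, 0.1881]
eef_rot: [0.706, -0.036, 0.707, 0.034]
ft_force: [0.5, -0.5, -1.4]
opening: 0.347
time_s: 37.25
tool_pos: [0.4774, -0.336, 0.1882]
eef_rot: [0.706, -0.036, 0.707, 0.034]
ft_force: [0.3, -0.5, -1.3]
opening: 0.347
t 37.25 tcp [ 477.4 -336.   188.2] toolx [-0.001 -0.003 -1.   ] jawyaw 95.7 F [ 0.3 -0.5 -1.3] op 0.347 q [ 1.09  0.56 -0.83  1.7   0.46  1.09  1.78]
{'position': [184.9, 248.6], 'confidence': 0.84} [ 0.48715391 -0.33719253  0.        ]
```

View pics/h1.png

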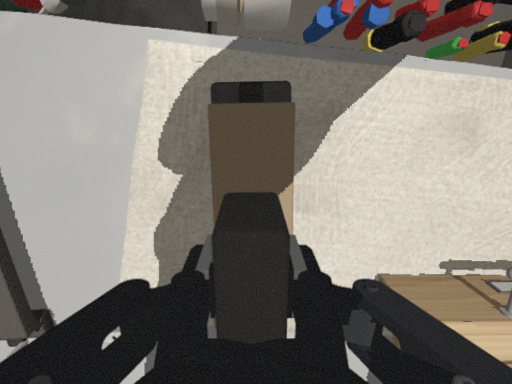

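```bash
python3 - <<'E'
from h import *
s=observe();c=capture("wrist")
P=np.array([hitz(c,p,.047,s)*1000 for p in [(208.5,103),(294,102),(213,210),(291.5,210)]]);print(P.round(1))
for a in (6,):
  m=(P[0]+P[1])/2; print(m, m+80*np.array([np.cos(np.radians(a)),np.sin(np.radians(a)),0]))
c=capture("side"); cv2.imwrite("pics/h2.png",c["img"])
E
```

```text
[[ 407.4 -378.4   47. ]
 [ 399.4 -306.9   47. ]
 [ 502.1 -368.4   47. ]
 [ 494.8 -296.    47. ]]
[ 403.40200557 -342.60576564   47.        ] [ 482.9637572  -334.24348858   47.        ]
```

View pics/h2.png

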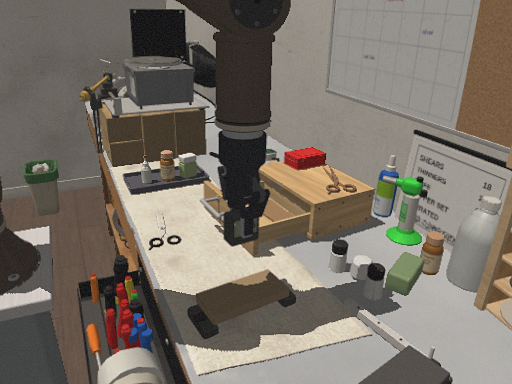

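```bash
python3 - <<'E'
from h import *
print(to([.4825,-.334,.0785],96))
E
python3 -m creep '[[[0,0,0,5,1,5,0.6],[0,0,0,25,1,5,0.6],[0,0,0,50,1,5,0.6],[0,0,0,75,1,5,0.6],[0,0,0,92,1,5,0.6],[0,0,0,102,1,5,0.6],[0,0,0,106,1,5,0.6],[0,0,0,106,1,5,0.6],[0,0,0,106,1,5,0.6],[0,0,0,106,1,5,0.6]]]'; python3 - <<'E'
from h import *
st()
print(to([.4825,-.334,.0775],96))
E
```

```text
(array([-0.3, -0.1,  0.2]), array([109.7,   1.8,   5.5]))
time_s: 38.28
tool_pos: [0.483, -0.3351, 0.0833]
eef_rot: [0.706, -0.037, 0.706, 0.034]
ft_force: [-0.7, 0.4, -0.9]
opening: 0.349
t 38.28 tcp [ 483.  -335.1   83.3] toolx [ 0.001 -0.004 -1.   ] jawyaw 95.7 F [-0.7  0.4 -0.9] op 0.349 q [ 1.02  0.68 -0.75  1.79  0.58  0.91  1.67]
(array([-0.3,  0. ,  0.2]), array([ 5.8,  1.2, -0.4]))
```

```bash
python3 -m creep '[[[0,0,0.2,2,1,0,0.6],[0,0,0.2,4,1,0,0.6],[0,0,0.2,5.5,1,0,0.6],[0,0,0.2,6.5,1,0,0.6],[0,0,0.2,6.5,1,0,0.6],[0,0,0.2,6.5,1,0,0.6],[0,0,0.2,6.5,1,0,0.6],[0,0,0.2,6.5,1,0,0.6],[0,0,0.2,6.5,1,0,0.6],[0,0,0.2,6.5,1,0,0.6]]]'; python3 - <<'E'
from h import *
st()
E
```

```text
time_s: 39.12
tool_pos: [0.4829, -0.3343, 0.0773]
eef_rot: [0.706, -0.035, 0.706, 0.035]
ft_force: [-2.1, 0.4, 5.5]
opening: 0.347
t 39.12 tcp [ 482.9 -334.3   77.3] toolx [ 0.    -0.001 -1.   ] jawyaw 95.7 F [-2.1  0.4  5.5] op 0.347 q [ 1.02  0.69 -0.75  1.8   0.59  0.9   1.67]
```

Contact made (5.5 N); release and retreat.

```bash
python3 -m creep '[[[0,0,0,0,0,0,0.3],[0,0,0,0,0,0,0.2],[0,0,0,0,0,0,0.0],[0,0,0,0,0,0,-0.3],[0,0,0,0,0,0,-0.3],[0,0,0,-15,0,0,-0.3],[0,0,0,-45,0,0,-0.3],[0,0,0,-80,0,0,-0.3],[0,0,0,-110,0,0,-0.3],[0,0,0,-120,0,0,-0.3]]]'; python3 -m creep '[[[0,0,0,-3,0,0,0],[0,0,0,-3,0,0,0],[0,0,0,-3,0,0,0],[0,0,0,-3,0,0,0],[0,0,0,-3,0,0,0],[0,0,0,-3,0,0,0],[0,0,0,-3,0,0,0],[0,0,0,-3,0,0,0],[0,0,0,-3,0,0,0],[0,0,0,-3,0,0,0.15]]]'; python3 - <<'E'
from h import *
s=st();c=capture("wrist"); cv2.imwrite("pics/h3.png",c["img"])
P=np.array([hitz(c,(251,160),.102,s)*1000]);print(P)
print(to([.5195,-.0457,.17],5))
E
```

```text
time_s: 39.95
tool_pos: [0.4849, -0.3343, 0.2018]
eef_rot: [0.708, -0.037, 0.704, 0.034]
ft_force: [0.6, -0.1, 0.3]
opening: 0.649
time_s: 40.78
tool_pos: [0.4849, -0.3343, 0.2047]
eef_rot: [0.708, -0.037, 0.704, 0.034]
ft_force: [-0.3, -0.4, 0.0]
opening: 0.425
t 40.78 tcp [ 484.9 -334.3  204.7] toolx [ 0.005 -0.004 -1.   ] jawyaw 95.7 F [-0.3 -0.4  0. ] op 0.425 q [ 1.08  0.55 -0.84  1.67  0.45  1.12  1.78]
[[ 453.46654493 -336.8334841   102.        ]]
(array([-89.3,   0. ,   0.4]), array([ 33.9, 283.9,  63. ]))
```

View pics/h3.png

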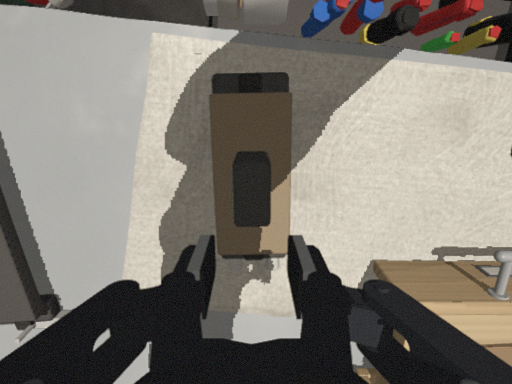

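```bash
python3 - <<'E'
from h import *
s=observe();c=capture("wrist")
print(hitz(c,(252,152),.047,s)*1000,hitz(c,(252,226),.102,s)*1000,hitz(c,(233,190),.102,s)*1000,hitz(c,(270,190),.102,s)*1000,hitz(c,(213,190),.047,s)*1000,hitz(c,(291,190),.047,s)*1000,hitz(c,(252,93),.047,s)*1000,hitz(c,(252,256),.047,s)*1000)
E
python3 -m creep '[[[7,0,0,5,20,5,0.15],[14,0,0,10,50,12,0.15],[21,0,0,15,80,19,0.15],[28,0,0,20,112,26,0.15],[35,0,0,25,144,33,0.15],[42,0,0,30,176,40,0.15],[49,0,0,34,208,47,0.15],[56,0,0,34,240,54,0.15],[63,0,0,34,265,60,0.15],[70,0,0,34,284,63,0.15]]]'; python3 - <<'E'
from h import *
s=st()
print(to([.5195,-.0457,.17],5))
E
```

```text
[ 455.9166024  -335.93823226   47.        ] [ 507.01361334 -330.72421414  102.        ] [ 478.41154605 -348.50028993  102.        ] [ 475.51085531 -319.79728573  102.        ] [ 496.31713993 -369.73914134   47.        ] [ 488.74419158 -294.80372512   47.        ] [ 403.81506529 -341.18685459   47.        ] [ 563.00037327 -325.14671444   47.        ]
time_s: 41.72
tool_pos: [0.5199, -0.0424, 0.1702]
eef_rot: [0.601, 0.378, 0.596, -0.377]
ft_force: [0.7, 0.6, 0.4]
opening: 0.422
t 41.72 tcp [519.9 -42.4 170.2] toolx [ 0.006 -0.003 -1.   ] jawyaw 25.5 F [0.7 0.6 0.4] op 0.422 q [ 0.43  0.41 -0.59  1.89  0.29  0.92  0.14]
(array([20.5,  0.3, -0.3]), array([ 0.2, -1.8,  2.8]))
```

```bash
python3 -m creep '[[[7,0,0,0,-2,3,0.15],[14,0,0,0,-2,3,0.15],[20.5,0.3,0,0,-2,3,0.15],[20.5,0.3,0,0,-2,3,0.15],[20.5,0.3,0,10,-2,3,0.15],[20.5,0.3,0,25,-2,3,0.15],[20.5,0.3,0,30,-2,3,0.15],[20.5,0.3,0,30,-2,3,0.15],[20.5,0.3,0,30,-2,3,0.15],[20.5,0.3,0,30,-2,3,0.15]]]'; python3 - <<'E'
from h import *
s=st();c=capture("wrist"); cv2.imwrite("pics/i1.png",c["img"])
print(to([.5195,-.0457,.0745],5))
E
```

```text
time_s: 42.55
tool_pos: [0.5198, -0.046, 0.1405]
eef_rot: [0.522, 0.479, 0.521, -0.475]
ft_force: [0.3, -0.7, 0.5]
opening: 0.428
t 42.55 tcp [519.8 -46.  140.5] toolx [ 0.005  0.002 -1.   ] jawyaw 5.1 F [ 0.3 -0.7  0.5] op 0.428 q [ 0.36  0.44 -0.5   1.92  0.27  0.85 -0.19]
(array([ 0.1, -0.1, -0.3]), array([66.2, -0.7, -0.2]))
```

View pics/i1.png

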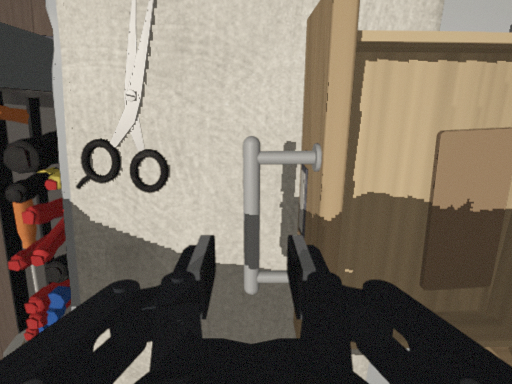

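```bash
python3 -m creep '[[[0,0,0,15,0,0,0.15],[0,0,0,30,0,0,0.15],[0,0,0,45,0,0,0.15],[0,0,0,58,0,0,0.15],[0,0,0,65,0,0,0.15],[0,0,0,66,0,0,0.15],[0,0,0,66,0,0,0.5],[0,0,0,66,0,0,1],[0,0,0,66,0,0,1],[0,0,0,66,0,0,1]]]' 40; python3 - <<'E'
from h import *
s=st()
E
```

```text
time_s: 43.43
tool_pos: [0.5209, -0.0458, 0.0756]
eef_rot: [0.523, 0.48, 0.52, -0.475]
ft_force: [-0.9, 1.4, 4.0]
opening: 0.111
t 43.43 tcp [520.9 -45.8  75.6] toolx [ 0.007  0.002 -1.   ] jawyaw 5.1 F [-0.9  1.4  4. ] op 0.111 q [ 0.32  0.52 -0.45  1.98  0.34  0.7  -0.25]
```

```bash
python3 -m creep '[[[0,0,0,0,8,0,1],[0,0,0,0,20,0,1],[0,0,0,0,33,0,1],[0,0,0,0,46,0,1],[0,0,0,0,59,0,1],[0,0,0,0,70,0,1],[0,0,0,0,78,0,1],[0,0,0,0,82,0,1],[0,0,0,0,82,0,1],[0,0,0,0,82,0,1]]]'; python3 - <<'E'
from h import *
s=st()
E
python3 -m creep '[[[0,0,0,0,7,0,1],[0,0,0,0,16,0,1],[0,0,0,0,26,0,1],[0,0,0,0,36,0,1],[0,0,0,0,45,0,1],[0,0,0,0,52,0,1],[0,0,0,0,57,0,1],[0,0,0,0,60,0,1],[0,0,0,0,60,0,1],[0,0,0,0,60,0,1]]]'; python3 - <<'E'
from h import *
s=st()
E
```

```text
time_s: 44.27
tool_pos: [0.6024, -0.0386, 0.0757]
eef_rot: [0.523, 0.48, 0.52, -0.475]
ft_force: [0.9, 0.2, -9.4]
opening: 0.108
t 44.27 tcp [602.4 -38.6  75.7] toolx [ 0.007  0.002 -1.   ] jawyaw 5.1 F [ 0.9  0.2 -9.4] op 0.108 q [ 0.27  0.62 -0.44  1.78  0.34  0.81 -0.24]
time_s: 45.1
tool_pos: [0.6623, -0.0333, 0.0758]
eef_rot: [0.523, 0.48, 0.52, -0.475]
ft_force: [2.0, 0.6, -13.2]
opening: 0.109
t 45.1 tcp [662.3 -33.3  75.8] toolx [ 0.007  0.003 -1.   ] jawyaw 5.1 F [  2.    0.6 -13.2] op 0.109 q [ 0.24  0.7  -0.42  1.62  0.35  0.89 -0.22]
```

```bash
python3 -m creep '[[[0,0,0,0.5,2,0,1],[0,0,0,1,3,0,1],[0,0,0,1,4,0,1],[0,0,0,1,5,0,1],[0,0,0,1,6,0,1],[0,0,0,1,7,0,1],[0,0,0,1,8,0,1],[0,0,0,1,9,0,1],[0,0,0,1,10,0,1],[0,0,0,1,10,0,1]]]'; python3 - <<'E'
from h import *
s=st()
E
```

```text
time_s: 45.93
tool_pos: [0.6688, -0.0327, 0.0756]
eef_rot: [0.521, 0.478, 0.522, -0.477]
ft_force: [-19.0, -0.6, 16.9]
opening: 0.112
t 45.93 tcp [668.8 -32.7  75.6] toolx [ 0.     0.001 -1.   ] jawyaw 5.1 F [-19.   -0.6  16.9] op 0.112 q [ 0.23  0.71 -0.42  1.6   0.34  0.91 -0.22]
```

```bash
python3 -m creep '[[[0,0,0,0,0,0,0.6],[0,0,0,0,0,0,0.2],[0,0,0,0,0,0,0.15],[0,0,0,0,0,0,0.15],[0,0,0,-15,0,0,0.15],[0,0,0,-40,0,0,0.15],[0,0,0,-75,0,0,0.15],[0,0,0,-105,0,0,0.15],[0,0,0,-115,0,0,0.15],[0,0,0,-115,0,0,0.15]]]'; python3 - <<'E'
from h import *
s=st();c=capture("wrist"); cv2.imwrite("pics/i2.png",c["img"])
c=capture("side"); cv2.imwrite("pics/i3.png",c["img"])
print(to([.507,.331,.19],90))
E
```

```text
time_s: 46.77
tool_pos: [0.671, -0.0325, 0.1943]
eef_rot: [0.523, 0.48, 0.52, -0.475]
ft_force: [-0.3, -0.3, -0.1]
opening: 0.429
t 46.77 tcp [671.  -32.5 194.3] toolx [ 0.007  0.001 -1.   ] jawyaw 5.1 F [-0.3 -0.3 -0.1] op 0.429 q [ 0.26  0.59 -0.46  1.49  0.28  1.12 -0.17]
(array([-84.9,   0. ,  -0.1]), array([   0.5, -129.2, -376.8]))
```

View pics/i2.png

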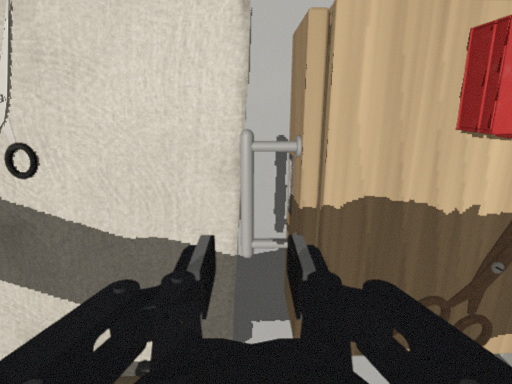

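View pics/i3.png

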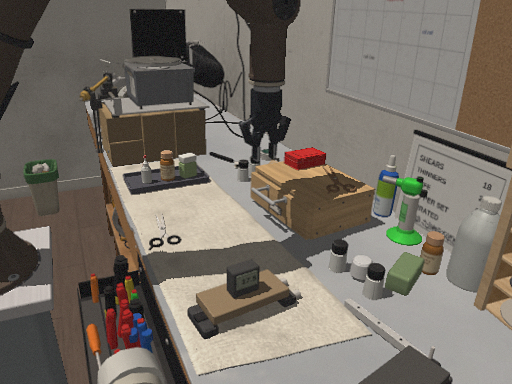

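```bash
python3 - <<'E'
from h import *
print(to([.440,.331,.17],90))
E
python3 -m creep '[[[-7,0,0,5,-10,-17,0.0],[-14,0,0,10,-25,-45,-0.35],[-21,0,0,15,-43,-80,-0.35],[-28,0,0,20,-62,-115,-0.35],[-35,0,0,23,-80,-150,-0.35],[-42,0,0,23,-99,-185,-0.35],[-49,0,0,23,-117,-220,-0.35],[-56,0,0,23,-136,-254,-0.35],[-63,0,0,23,-154,-288,-0.35],[-70,0,0,23,-172,-322,-0.35]]]'; python3 - <<'E'
from h import *
st()
print(to([.440,.331,.17],90))
E
```

```text
(array([-84.9,   0. ,  -0.1]), array([  20.4, -195.9, -382.7]))
time_s: 47.7
tool_pos: [0.4673, 0.2733, 0.1659]
eef_rot: [0.701, 0.09, 0.702, -0.09]
ft_force: [1.0, -0.3, -0.0]
opening: 0.673
t 47.7 tcp [467.3 273.3 165.9] toolx [-0.001  0.    -1.   ] jawyaw 75.4 F [ 1.  -0.3 -0. ] op 0.673 q [-0.04  0.52 -0.83  1.83  0.45  1.    0.27]
(array([-14.6,  -0.1,   0. ]), array([ -4.1,  48.9, -40.9]))
```

```bash
python3 -m creep '[[[-7,0,0,-4,25,-21,-0.35],[-14.6,0,0,-4,45,-38,-0.35],[-14.6,0,0,-4,49,-41,-0.35],[-14.6,0,0,-4,49,-41,-0.35],[-14.6,0,0,10,49,-41,-0.35],[-14.6,0,0,30,49,-41,-0.35],[-14.6,0,0,40,49,-41,-0.35],[-14.6,0,0,40,49,-41,-0.35],[-14.6,0,0,40,49,-41,-0.35],[-14.6,0,0,40,49,-41,-0.35]]]'; python3 - <<'E'
from h import *
s=st();c=capture("wrist"); cv2.imwrite("pics/j1.png",c["img"])
print(to([.440,.331,.0515],90))
E
```

```text
time_s: 48.53
tool_pos: [0.4404, 0.3309, 0.1264]
eef_rot: [0.707, 0.001, 0.707, -0.0]
ft_force: [-0.1, -0.2, -0.0]
opening: 0.676
t 48.53 tcp [440.4 330.9 126.4] toolx [-0.001  0.    -1.   ] jawyaw 89.9 F [-0.1 -0.2 -0. ] op 0.676 q [-0.15  0.6  -0.85  1.84  0.55  0.95  0.33]
(array([-0.1, -0. , -0. ]), array([75.2, -0.2, -0.4]))
```

View pics/j1.png

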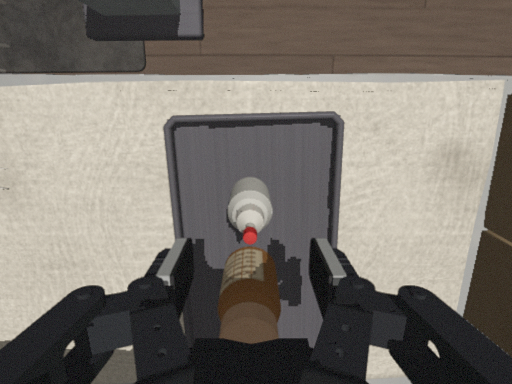

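```bash
python3 -m creep '[[[0,0,0,15,0,0,-0.35],[0,0,0,35,0,0,-0.35],[0,0,0,55,0,0,-0.35],[0,0,0,68,0,0,-0.35],[0,0,0,74,0,0,-0.35],[0,0,0,74,0,0,-0.35],[0,0,0,74,0,0,0.0],[0,0,0,74,0,0,0.5],[0,0,0,74,0,0,0.5],[0,0,0,74,0,0,0.5]]]' 20; python3 - <<'E'
from h import *
st()
E
python3 -m creep '[[[0,0,0,0,0,0,0.5],[0,0,0,0,0,0,0.5],[0,0,0,-15,0,0,0.5],[0,0,0,-45,0,0,0.5],[0,0,0,-80,0,0,0.5],[0,0,0,-110,0,0,0.5],[0,0,0,-130,0,0,0.5],[0,0,0,-130,0,0,0.5],[0,0,0,-130,0,0,0.5],[0,0,0,-130,0,0,0.5]]]';  python3 - <<'E'
from h import *
s=st(); c=capture("wrist"); cv2.imwrite("pics/j2.png",c["img"])
print(to([.5524,-.048,.18],90))
E
```

```text
time_s: 49.42
tool_pos: [0.4409, 0.3318, 0.0538]
eef_rot: [0.707, 0.001, 0.707, 0.0]
ft_force: [-0.3, -0.2, 6.2]
opening: 0.349
t 49.42 tcp [440.9 331.8  53.8] toolx [ 0.001  0.002 -1.   ] jawyaw 89.9 F [-0.3 -0.2  6.2] op 0.349 q [-0.2   0.69 -0.77  1.9   0.65  0.82  0.24]
time_s: 50.25
tool_pos: [0.4406, 0.3309, 0.1829]
eef_rot: [0.707, 0.001, 0.707, -0.0]
ft_force: [-1.1, -0.2, -0.7]
opening: 0.352
t 50.25 tcp [440.6 330.9 182.9] toolx [ 0.     0.001 -1.   ] jawyaw 89.9 F [-1.1 -0.2 -0.7] op 0.352 q [-0.11  0.54 -0.9   1.78  0.48  1.06  0.39]
(array([-0.1, -0. , -0. ]), array([   2.4, -378.6,  112.5]))
```

View pics/j2.png

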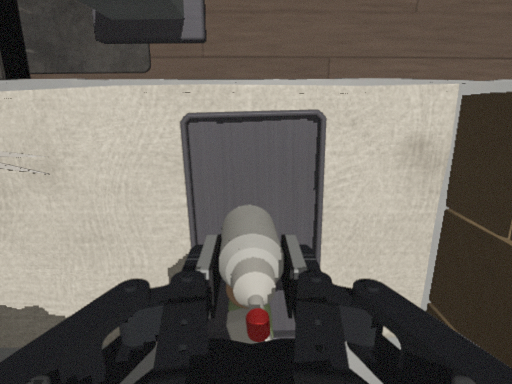

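```bash
python3 -m creep '[[[0,0,0,2,-18,5,0.5],[0,0,0,2,-50,15,0.5],[0,0,0,2,-86,26,0.5],[0,0,0,2,-122,36,0.5],[0,0,0,2,-158,47,0.5],[0,0,0,2,-194,58,0.5],[0,0,0,2,-230,68,0.5],[0,0,0,2,-266,79,0.5],[0,0,0,2,-302,90,0.5],[0,0,0,2,-335,100,0.5]]]'; python3 - <<'E'
from h import *
st()
print(to([.5524,-.048,.18],90))
E
```

```text
time_s: 51.13
tool_pos: [0.5396, -0.0071, 0.1789]
eef_rot: [0.706, 0.001, 0.708, -0.001]
ft_force: [1.2, -0.4, -0.1]
opening: 0.349
t 51.13 tcp [539.6  -7.1 178.9] toolx [-0.003  0.    -1.   ] jawyaw 89.9 F [ 1.2 -0.4 -0.1] op 0.349 q [ 0.55  0.52 -0.9   1.81  0.47  1.04  1.04]
(array([-0.1, -0.2, -0. ]), array([ -1.1, -40.9,  12.9]))
```

```bash
python3 -m creep '[[[0,0,0,0,-25,8,0.5],[0,0,0,0,-36,12,0.5],[0,0,0,0,-41,13,0.5],[0,0,0,10,-41,13,0.5],[0,0,0,35,-41,13,0.5],[0,0,0,65,-41,13,0.5],[0,0,0,95,-41,13,0.5],[0,0,0,115,-41,13,0.5],[0,0,0,125,-41,13,0.5],[0,0,0,130,-41,13,0.5]]]'; python3 - <<'E'
from h import *
st()
print(to([.5524,-.048,.0425],90))
E
```

```text
time_s: 51.97
tool_pos: [0.5507, -0.046, 0.0471]
eef_rot: [0.705, 0.0, 0.709, 0.001]
ft_force: [-0.7, -0.1, 0.7]
opening: 0.35
t 51.97 tcp [550.7 -46.   47.1] toolx [-0.006  0.001 -1.   ] jawyaw 90.1 F [-0.7 -0.1  0.7] op 0.35 q [ 0.52  0.7  -0.76  1.9   0.65  0.82  0.97]
(array([ 0.1, -0.3, -0.1]), array([ 4.6, -2. ,  1.7]))
```

```bash
python3 -m creep '[[[0,-0.3,0,0,-2,2,0.5],[0,-0.3,0,2,-2,2,0.5],[0,-0.3,0,4,-2,2,0.5],[0,-0.3,0,5,-2,2,0.5],[0,-0.3,0,5,-2,2,0.5],[0,-0.3,0,5,-2,2,0.5],[0,-0.3,0,5,-2,2,0.5],[0,-0.3,0,5,-2,2,0.5],[0,-0.3,0,5,-2,2,0.5],[0,-0.3,0,5,-2,2,0.5]]]'; python3 - <<'E'
from h import *
st()
E
```

```text
time_s: 52.8
tool_pos: [0.5532, -0.048, 0.0428]
eef_rot: [0.707, 0.0, 0.707, 0.001]
ft_force: [-0.6, -0.2, 6.6]
opening: 0.353
t 52.8 tcp [553.2 -48.   42.8] toolx [ 0.001  0.001 -1.   ] jawyaw 90.1 F [-0.6 -0.2  6.6] op 0.353 q [ 0.51  0.7  -0.76  1.9   0.66  0.81  0.97]
```

Contact; release and lift straight up.

```bash
python3 -m creep '[[[0,0,0,0,0,0,0.25],[0,0,0,0,0,0,0.1],[0,0,0,0,0,0,-0.1],[0,0,0,0,0,0,-0.35],[0,0,0,0,0,0,-0.35],[0,0,0,-15,0,0,-0.35],[0,0,0,-45,0,0,-0.4],[0,0,0,-85,0,0,-0.5],[0,0,0,-120,0,0,-0.5],[0,0,0,-140,0,0,-0.5]]]'; python3 - <<'E'
from h import *
s=st(); c=capture("wrist"); cv2.imwrite("pics/j3.png",c["img"])
print(to([.5077,.331,.185],90))
for d in place_of("oil_dropper",c)[:1]: print(d, hitz(c,d["position"][::-1],0,s))
E
```

```text
time_s: 53.63
tool_pos: [0.5542, -0.0474, 0.1864]
eef_rot: [0.709, -0.0, 0.706, 0.001]
ft_force: [1.9, 0.4, -0.4]
opening: 0.748
t 53.63 tcp [554.2 -47.4 186.4] toolx [ 0.005  0.001 -1.   ] jawyaw 90.1 F [ 1.9  0.4 -0.4] op 0.748 q [ 0.62  0.54 -0.9   1.77  0.47  1.06  1.13]
(array([ 0.1,  0.5, -0.1]), array([  4. , 378.3, -47.4]))
{'position': [176.7, 246.6], 'confidence': 0.94} [ 0.55548936 -0.05087619  0.        ]
```

View pics/j3.png

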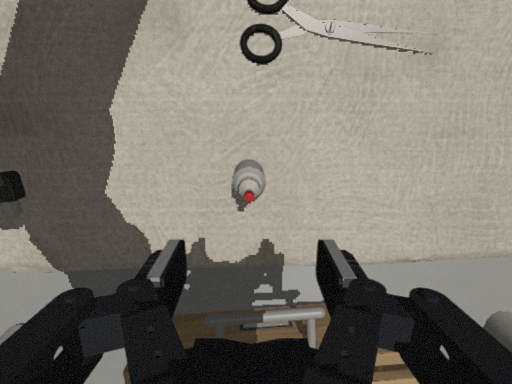

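Dropper is standing in place. Next, the jar.

```bash
python3 -m creep '[[[0,0,0,2,20,-2,-0.6],[0,0.3,0,3,57,-7,-0.6],[0,0.5,0,4,95,-12,-0.6],[0,0.5,0,4,133,-17,-0.6],[0,0.5,0,4,171,-21,-0.6],[0,0.5,0,4,209,-26,-0.6],[0,0.5,0,4,247,-31,-0.6],[0,0.5,0,4,285,-36,-0.6],[0,0.5,0,4,323,-40,-0.6],[0,0.5,0,4,355,-44,-0.6]]]'; python3 -m creep '[[[0,0,0,0,8,-1,-0.6],[0,0,0,0,8,-1,-0.6],[0,0,0,0,8,-1,-0.6],[0,0,0,0,8,-1,-0.6],[0,0,0,10,8,-1,-0.6],[0,0,0,25,8,-1,-0.6],[0,0,0,35,8,-1,-0.6],[0,0,0,35,8,-1,-0.6],[0,0,0,35,8,-1,-0.6],[0,0,0,35,8,-1,-0.6]]]'; python3 - <<'E'
from h import *
s=st(); c=capture("wrist"); cv2.imwrite("pics/k1.png",c["img"])
print(to([.5077,.331,.0655],90))
E
```

```text
time_s: 54.57
tool_pos: [0.5096, 0.3099, 0.1816]
eef_rot: [0.706, -0.001, 0.708, 0.001]
ft_force: [-0.1, -0.1, 0.0]
opening: 0.796
time_s: 55.4
tool_pos: [0.5088, 0.3177, 0.1468]
eef_rot: [0.706, -0.0, 0.708, 0.001]
ft_force: [0.3, 0.2, 1.0]
opening: 0.804
t 55.4 tcp [508.8 317.7 146.8] toolx [-0.002  0.001 -1.   ] jawyaw 90.1 F [0.3 0.2 1. ] op 0.804 q [-0.09  0.64 -0.84  1.7   0.54  1.05  0.46]
(array([ 0.1, -0.1, -0.1]), array([81.7, 13. , -0.9]))
```

View pics/k1.png

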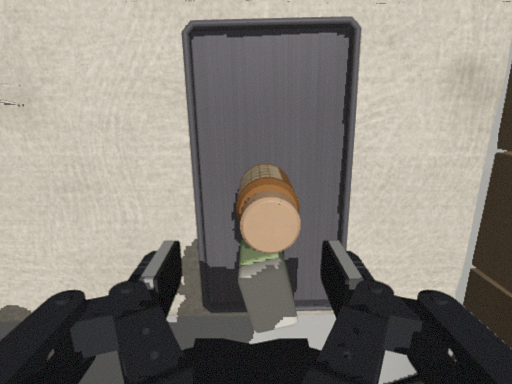

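```bash
python3 -m creep '[[[0,0,0,0,8,-1,-0.6],[0,0,0,5,13,-1,-0.6],[0,0,0,20,13,-1,-0.6],[0,0,0,40,13,-1,-0.6],[0,0,0,60,13,-1,-0.6],[0,0,0,75,13,-1,-0.6],[0,0,0,81,13,-1,-0.6],[0,0,0,81,13,-1,-0.6],[0,0,0,81,13,-1,-0.3],[0,0,0,81,13,-1,0.3]]]' 30; python3 -m creep '[[[0,0,0,0,0,0,0.3],[0,0,0,0,0,0,0.3],[0,0,0,0,0,0,0.3],[0,0,0,0,0,0,0.3],[0,0,0,0,0,0,0.3],[0,0,0,0,0,0,0.3],[0,0,0,-10,0,0,0.3],[0,0,0,-35,0,0,0.3],[0,0,0,-70,0,0,0.3],[0,0,0,-105,0,0,0.3]]]';  python3 - <<'E'
from h import *
s=st(); c=capture("wrist"); cv2.imwrite("pics/k2.png",c["img"])
print(to([.591,-.150,.18],90))
E
```

```text
time_s: 56.28
tool_pos: [0.5081, 0.3317, 0.0672]
eef_rot: [0.707, 0.0, 0.707, 0.002]
ft_force: [-0.9, 0.4, 0.9]
opening: 0.53
time_s: 57.12
tool_pos: [0.5073, 0.3311, 0.1733]
eef_rot: [0.706, -0.0, 0.708, 0.001]
ft_force: [1.4, 0.7, -0.9]
opening: 0.501
t 57.12 tcp [507.3 331.1 173.3] toolx [-0.003  0.001 -1.   ] jawyaw 90.2 F [ 1.4  0.7 -0.9] op 0.501 q [-0.11  0.62 -0.86  1.66  0.51  1.1   0.46]
(array([ 0.2,  0.3, -0.4]), array([  -2.2, -484.5,   80.2]))
```

View pics/k2.png

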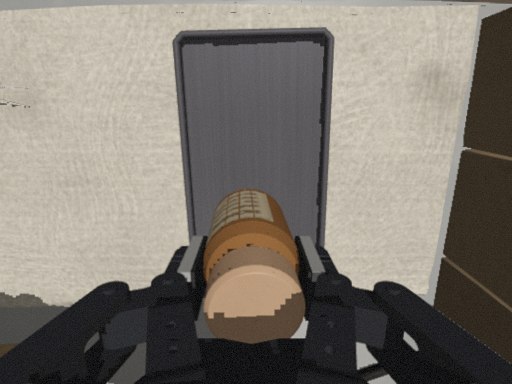

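```bash
python3 -m creep '[[[0,0,0,-5,-18,3,0.3],[0,0,0,-10,-52,8,0.3],[0,0,0,-12,-89,14,0.3],[0,0,0,-12,-126,20,0.3],[0,0,0,-12,-163,27,0.3],[0,0,0,-12,-200,33,0.3],[0,0,0,-12,-237,39,0.3],[0,0,0,-12,-274,45,0.3],[0,0,0,-12,-311,52,0.3],[0,0,0,-12,-348,58,0.3]]]'; python3 - <<'E'
from h import *
st()
print(to([.591,-.150,.18],90))
E
```

```text
time_s: 58.0
tool_pos: [0.5684, -0.0154, 0.1913]
eef_rot: [0.709, 0.002, 0.705, 0.004]
ft_force: [1.4, 0.4, -2.0]
opening: 0.504
t 58.0 tcp [568.4 -15.4 191.3] toolx [ 0.005  0.008 -1.   ] jawyaw 90.2 F [ 1.4  0.4 -2. ] op 0.504 q [ 0.55  0.55 -0.9   1.73  0.47  1.08  1.08]
(array([ 0.2,  0.3, -0.4]), array([  10.4, -134.7,   22.2]))
```

```bash
python3 -m creep '[[[0,0,0,0,-35,6,0.3],[0,0,0,0,-70,12,0.3],[0,0,0,0,-100,17,0.3],[0,0,0,0,-122,20,0.3],[0,0,0,0,-135,22,0.3],[0,0.3,-0.4,0,-135,22,0.3],[0,0.3,-0.4,20,-135,22,0.3],[0,0.3,-0.4,50,-135,22,0.3],[0,0.3,-0.4,80,-135,22,0.3],[0,0.3,-0.4,105,-135,22,0.3]]]'; python3 - <<'E'
from h import *
st()
print(to([.591,-.150,.0565],90))
E
```

```text
time_s: 58.83
tool_pos: [0.591, -0.1473, 0.0842]
eef_rot: [0.707, -0.001, 0.707, 0.002]
ft_force: [0.1, -0.3, -2.3]
opening: 0.502
t 58.83 tcp [ 591.  -147.3   84.2] toolx [-0.     0.002 -1.   ] jawyaw 90.3 F [ 0.1 -0.3 -2.3] op 0.502 q [ 0.67  0.72 -0.79  1.73  0.61  0.95  1.21]
(array([ 0.3, -0. , -0.1]), array([27.7, -2.8,  0. ]))
```

```bash
python3 -m creep '[[[0,0,0,5,-3,0,0.3],[0,0,0,12,-3,0,0.3],[0,0,0,19,-3,0,0.3],[0,0,0,24,-3,0,0.3],[0,0,0,26,-3,0,0.3],[0,0,0,28,-3,0,0.3],[0,0,0,28,-3,0,0.3],[0,0,0,28,-3,0,0.3],[0,0,0,28,-3,0,0.3],[0,0,0,28,-3,0,0.3]]]'; python3 - <<'E'
from h import *
st()
E
```

```text
time_s: 59.67
tool_pos: [0.5911, -0.1504, 0.0566]
eef_rot: [0.707, -0.001, 0.707, 0.002]
ft_force: [-0.1, 0.1, -1.0]
opening: 0.506
t 59.67 tcp [ 591.1 -150.4   56.6] toolx [ 0.     0.001 -1.   ] jawyaw 90.3 F [-0.1  0.1 -1. ] op 0.506 q [ 0.66  0.75 -0.77  1.75  0.64  0.91  1.19]
```

```bash
python3 -m creep '[[[0,0,0,0.5,0,0,0.3],[0,0,0,1,0,0,0.3],[0,0,0,1,0,0,0.3],[0,0,0,1,0,0,-0.05],[0,0,0,1,0,0,-0.2],[0,0,0,1,0,0,-0.4],[0,0,0,1,0,0,-0.6],[0,0,0,1,0,0,-0.6],[0,0,0,-15,0,0,-0.6],[0,0,0,-45,0,0,-0.6]]]'; python3 -m creep '[[[0,0,0,-40,0,0,-0.6],[0,0,0,-80,0,0,-0.6],[0,0,0,-90,0,0,-0.6],[0,0,0,-90,0,0,-0.6],[0,0,0,-90,0,0,-0.6],[0,0,0,-90,0,0,-0.6],[0,0,0,-90,0,0,-0.6],[0,0,0,-90,0,0,-0.6],[0,0,0,-90,0,0,-0.6],[0,0,0,-90,0,0,-0.6]]]';  python3 - <<'E'
from h import *
s=st(); c=capture("wrist"); cv2.imwrite("pics/k3.png",c["img"])
print(to([.5705,.329,.19],106))
for d in place_of("paste_jar",c)[:1]: print(d, hitz(c,d["position"][::-1],0,s))
E
```

```text
time_s: 60.5
tool_pos: [0.5889, -0.1505, 0.0989]
eef_rot: [0.705, -0.001, 0.709, 0.003]
ft_force: [0.7, -0.2, -0.1]
opening: 0.799
time_s: 61.33
tool_pos: [0.5891, -0.1506, 0.1883]
eef_rot: [0.705, -0.001, 0.709, 0.003]
ft_force: [-0.0, 0.6, 0.1]
opening: 0.8
t 61.33 tcp [ 589.1 -150.6  188.3] toolx [-0.006  0.003 -1.   ] jawyaw 90.3 F [-0.   0.6  0.1] op 0.8 q [ 0.72  0.61 -0.87  1.63  0.5   1.14  1.31]
(array([-15.7,  -0.3,  -0.2]), array([-1.000e-01,  4.797e+02, -1.600e+01]))
{'position': [177.2, 249.4], 'confidence': 0.61} [ 0.58932884 -0.15085311  0.        ]
```

View pics/k3.png

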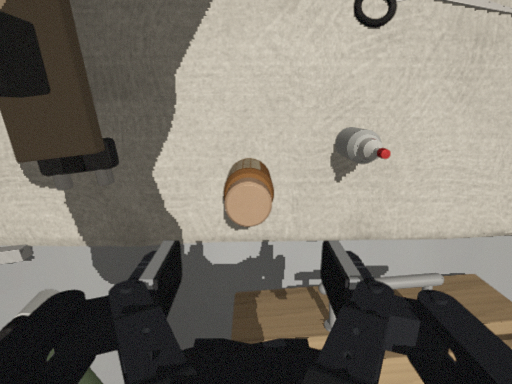

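```bash
python3 -m creep '[[[0,0,0,0,20,-1,-0.4],[-3,0,0,0,57,-2,-0.35],[-6,0,0,0,96,-3,-0.35],[-9,0,0,0,135,-4,-0.35],[-12,0,0,0,174,-6,-0.35],[-15,0,0,0,213,-7,-0.35],[-16,0,0,0,252,-8,-0.35],[-16,0,0,0,291,-9,-0.35],[-16,0,0,0,330,-11,-0.35],[-16,0,0,0,368,-12,-0.35]]]'; python3 - <<'E'
from h import *
s=st()
print(to([.5705,.329,.16],106))
E
```

```text
time_s: 62.27
tool_pos: [0.5748, 0.2193, 0.1897]
eef_rot: [0.698, -0.099, 0.702, 0.102]
ft_force: [0.7, 0.0, -0.5]
opening: 0.674
t 62.27 tcp [574.8 219.3 189.7] toolx [-0.006  0.003 -1.   ] jawyaw 106.3 F [ 0.7  0.  -0.5] op 0.674 q [ 0.13  0.64 -0.92  1.61  0.54  1.17  0.95]
(array([ 0.3, -0.3, -0.2]), array([ 30.1, 106.4,  26.9]))
```

```bash
python3 -m creep '[[[0,-0.3,-0.2,8,35,9,-0.35],[0,-0.3,-0.2,16,68,17,-0.35],[0,-0.3,-0.2,25,92,23,-0.35],[0,-0.3,-0.2,30,106,27,-0.35],[0,-0.3,-0.2,30,106,27,-0.35],[0,-0.3,-0.2,30,106,27,-0.35],[0,-0.3,-0.2,30,106,27,-0.35],[0,-0.3,-0.2,30,106,27,-0.35],[0,-0.3,-0.2,30,106,27,-0.35],[0,-0.3,-0.2,30,106,27,-0.35]]]'; python3 - <<'E'
from h import *
s=st(); c=capture("wrist"); cv2.imwrite("pics/l1.png",c["img"])
print(to([.5705,.329,.0535],106))
E
```

```text
time_s: 63.1
tool_pos: [0.5714, 0.3276, 0.1604]
eef_rot: [0.7, -0.1, 0.7, 0.1]
ft_force: [-0.5, -0.8, 0.4]
opening: 0.673
t 63.1 tcp [571.4 327.6 160.4] toolx [ 0.001  0.001 -1.   ] jawyaw 106.2 F [-0.5 -0.8  0.4] op 0.673 q [-0.08  0.72 -0.88  1.53  0.59  1.16  0.79]
(array([ 0.2,  0. , -0. ]), array([106.8,   1.3,  -0.5]))
```

View pics/l1.png

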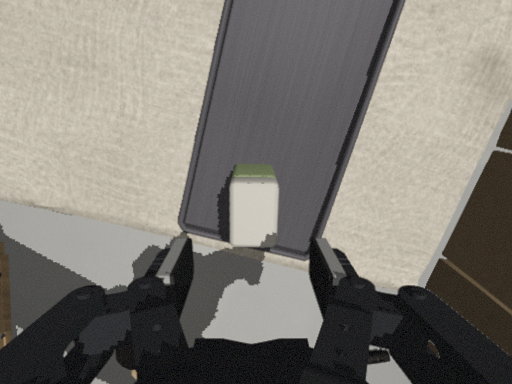

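```bash
python3 -m creep '[[[0,0,0,10,2,0,-0.35],[0,0,0,35,2,0,-0.35],[0,0,0,65,2,0,-0.35],[0,0,0,92,2,0,-0.35],[0,0,0,103,2,0,-0.35],[0,0,0,106,2,0,-0.35],[0,0,0,106,2,0,-0.35],[0,0,0,106,2,0,0.1],[0,0,0,106,2,0,0.5],[0,0,0,106,2,0,0.5]]]' 50; python3 -m creep '[[[0,0,0,0,0,0,0.5],[0,0,0,0,0,0,0.5],[0,0,0,0,0,0,0.5],[0,0,0,0,0,0,0.5],[0,0,0,0,0,0,0.5],[0,0,0,-10,0,0,0.5],[0,0,0,-30,0,0,0.5],[0,0,0,-55,0,0,0.5],[0,0,0,-75,0,0,0.5],[0,0,0,-80,0,0,0.5]]]';  python3 - <<'E'
from h import *
s=st(); c=capture("wrist"); cv2.imwrite("pics/l2.png",c["img"])
print(to([.5776,.060,.135],106))
E
```

```text
time_s: 63.98
tool_pos: [0.5715, 0.3306, 0.0563]
eef_rot: [0.701, -0.099, 0.699, 0.101]
ft_force: [-1.3, -1.0, 4.7]
opening: 0.404
time_s: 64.82
tool_pos: [0.5722, 0.332, 0.1403]
eef_rot: [0.703, -0.098, 0.697, 0.102]
ft_force: [0.4, 0.7, -3.4]
opening: 0.406
t 64.82 tcp [572.2 332.  140.3] toolx [ 0.007  0.006 -1.   ] jawyaw 106.2 F [ 0.4  0.7 -3.4] op 0.406 q [-0.09  0.74 -0.86  1.55  0.61  1.12  0.77]
(array([ 0.2,  0.4, -0.2]), array([   3.2, -262.4,  -70.8]))
```

View pics/l2.png

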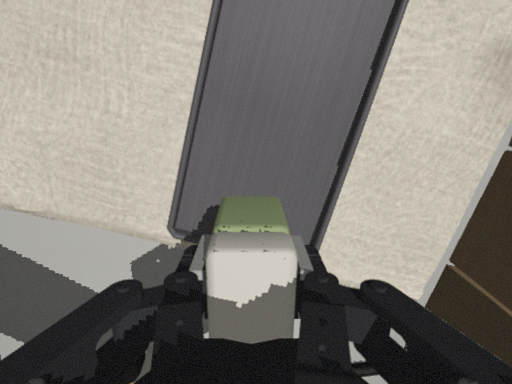

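```bash
python3 -m creep '[[[0,0,0,0,-18,-5,0.5],[0,0.4,-0.2,2,-50,-13,0.5],[0,0.4,-0.2,3,-85,-23,0.5],[0,0.4,-0.2,3,-120,-32,0.5],[0,0.4,-0.2,3,-155,-42,0.5],[0,0.4,-0.2,3,-190,-51,0.5],[0,0.4,-0.2,3,-222,-60,0.5],[0,0.4,-0.2,3,-246,-66,0.5],[0,0.4,-0.2,3,-258,-69,0.5],[0,0.4,-0.2,3,-262,-70,0.5]]]'; python3 - <<'E'
from h import *
s=st()
print(to([.5785,.060,.0455],106))
E
```

```text
time_s: 65.7
tool_pos: [0.5779, 0.057, 0.1338]
eef_rot: [0.7, -0.099, 0.701, 0.098]
ft_force: [0.9, -0.6, -2.9]
opening: 0.402
t 65.7 tcp [577.9  57.  133.8] toolx [-0.001 -0.002 -1.   ] jawyaw 106.0 F [ 0.9 -0.6 -2.9] op 0.402 q [ 0.41  0.65 -0.91  1.76  0.6   1.03  1.13]
(array([-0. , -0.1,  0.1]), array([88.3,  2.9,  1.5]))
```

```bash
python3 -m creep '[[[0,0,0,0,1,1,0.5],[0,0,0,5,1,1,0.5],[0,0,0,20,1,1,0.5],[0,0,0,40,1,1,0.5],[0,0,0,60,1,1,0.5],[0,0,0,75,1,1,0.5],[0,0,0,82,1,1,0.5],[0,0,0,85,1,1,0.5],[0,0,0,85,1,1,0.5],[0,0,0,85,1,1,0.5]]]'; python3 - <<'E'
from h import *
s=st()
print(to([.5785,.060,.0455],106))
E
```

```text
time_s: 66.53
tool_pos: [0.5789, 0.0588, 0.0495]
eef_rot: [0.7, -0.099, 0.7, 0.098]
ft_force: [-0.7, -0.2, -3.1]
opening: 0.403
t 66.53 tcp [578.9  58.8  49.5] toolx [-0.    -0.001 -1.   ] jawyaw 106.0 F [-0.7 -0.2 -3.1] op 0.403 q [ 0.35  0.75 -0.83  1.82  0.71  0.89  1.04]
(array([ 0. , -0. ,  0.1]), array([ 4. ,  1.3, -0.1]))
```

```bash
python3 -m creep '[[[0,0,0,2,1,0,0.5],[0,0,0,3.5,1,0,0.5],[0,0,0,4.5,1,0,0.5],[0,0,0,5,1,0,0.5],[0,0,0,5,1,0,0.5],[0,0,0,5,1,0,0.5],[0,0,0,5,1,0,0.5],[0,0,0,5,1,0,0.5],[0,0,0,5,1,0,0.5],[0,0,0,5,1,0,0.5]]]'; python3 - <<'E'
from h import *
s=st()
E
```

```text
time_s: 67.37
tool_pos: [0.579, 0.0598, 0.0453]
eef_rot: [0.7, -0.099, 0.7, 0.098]
ft_force: [-1.8, -1.1, 6.2]
opening: 0.403
t 67.37 tcp [579.   59.8  45.3] toolx [ 0.001 -0.001 -1.   ] jawyaw 106.0 F [-1.8 -1.1  6.2] op 0.403 q [ 0.35  0.76 -0.82  1.83  0.71  0.88  1.04]
```

```bash
python3 -m creep '[[[0,0,0,0,0,0,0.15],[0,0,0,0,0,0,0.0],[0,0,0,0,0,0,-0.2],[0,0,0,0,0,0,-0.35],[0,0,0,0,0,0,-0.35],[0,0,0,-15,0,0,-0.35],[0,0,0,-45,0,0,-0.35],[0,0,0,-80,0,0,-0.35],[0,0,0,-115,0,0,-0.35],[0,0,0,-150,0,0,-0.35]]]'; python3 - <<'E'
from h import *
s=st()
print(to([.43,.0,.30],None))
E
```

```text
time_s: 68.2
tool_pos: [0.5784, 0.0605, 0.1979]
eef_rot: [0.7, -0.099, 0.7, 0.099]
ft_force: [0.5, -0.5, -0.6]
opening: 0.672
t 68.2 tcp [578.4  60.5 197.9] toolx [ 0.001 -0.001 -1.   ] jawyaw 106.1 F [ 0.5 -0.5 -0.6] op 0.672 q [ 0.44  0.59 -0.96  1.69  0.52  1.14  1.19]
(array([0, 0, 0]), array([-102.1,  -17.1, -159.3]))
```

```bash
python3 -m creep '[[[4,0,0,-30,-25,3,-0.35],[8,0,0,-60,-55,6,-0.35],[12,0,0,-90,-85,10,-0.35],[16,0,0,-102,-105,13,-0.35],[16,0,0,-102,-108,13,-0.35],[16,0,0,-102,-108,13,-0.35],[16,0,0,-102,-108,13,-0.35],[16,0,0,-102,-108,13,-0.35],[16,0,0,-102,-108,13,-0.35],[16,0,0,-102,-108,13,-0.35]]]'; python3 - <<'E'
from h import *
s=st(); c=capture("wrist"); cv2.imwrite("pics/m1.png",c["img"])
for n in ("paste_jar","oil_dropper","compound","handle"):
  for d in place_of(n,c)[:1]: print(n,d, (hitz(c,d["position"][::-1],.078 if n=="handle" else 0,s)*1000).round(1))
for n in ("side","top"):
  c=capture(n); cv2.imwrite(f"pics/m_{n}.png",c["img"])
  for q in ("paste_jar","oil_dropper","compound"):
    for d in place_of(q,c)[:1]: print(n,q,d, (hitz(c,d["position"][::-1],0)*1000).round(1))
E
```

```text
time_s: 69.03
tool_pos: [0.6202, -0.0385, 0.2996]
eef_rot: [0.707, -0.001, 0.707, 0.001]
ft_force: [0.7, -0.1, 0.5]
opening: 0.677
t 69.03 tcp [620.2 -38.5 299.6] toolx [-0. -0. -1.] jawyaw 90.2 F [ 0.7 -0.1  0.5] op 0.677 q [ 0.54  0.54 -0.91  1.45  0.43  1.36  1.19]
paste_jar {'position': [136.0, 165.9], 'confidence': 0.78} [ 589.9 -154.9    0. ]
oil_dropper {'position': [105.3, 243.4], 'confidence': 0.87} [549.1 -48.2   0. ]
compound {'position': [129.9, 323.0], 'confidence': 0.58} [581.   60.6   0. ]
handle {'position': [281.2, 260.1], 'confidence': 0.64} [767.4 -25.4  78. ]
side paste_jar {'position': [251.7, 254.3], 'confidence': 0.61} [ 592.6 -160.     0. ]
side oil_dropper {'position': [183.3, 165.0], 'confidence': 0.67} [498.1 313.7   0. ]
side compound {'position': [180.9, 163.0], 'confidence': 0.58} [496.8 335.4   0. ]
top oil_dropper {'position': [228.2, 260.6], 'confidence': 0.43} [561.4 -43.7   0. ]
top compound {'position': [217.8, 227.3], 'confidence': 0.76} [598.   65.3   0. ]
```

View pics/m1.png

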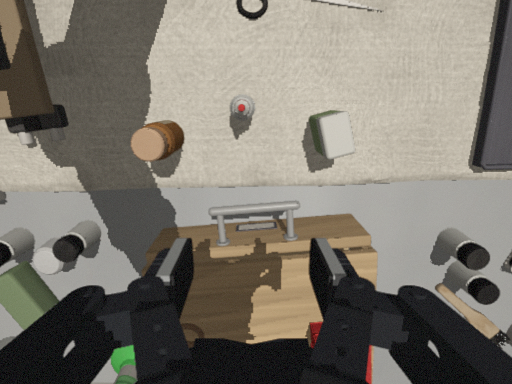

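View pics/m_side.png

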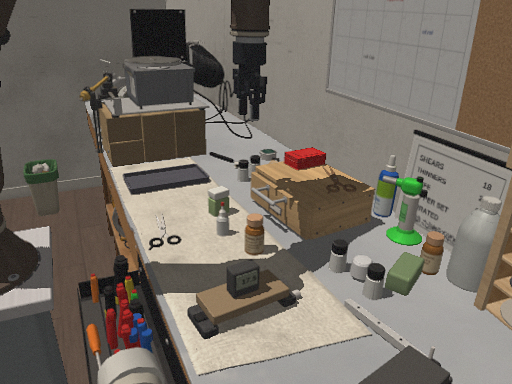

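View pics/m_top.png

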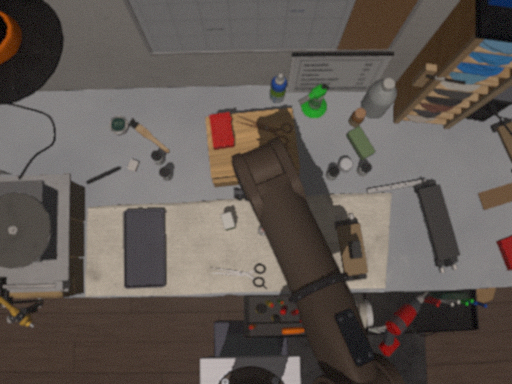

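```bash
python3 - <<'E'
from h import *
a=cv2.imread("pics/a_side.png");m=cv2.imread("pics/m_side.png")
for n,(x0,y0,x1,y1) in dict(comp=(206,184,232,219),drop=(214,202,230,238),jar=(243,211,265,256)).items():
    t=a[y0:y1,x0:x1]; r=cv2.matchTemplate(m[y0-12:y1+12,x0-12:x1+12],t,cv2.TM_CCOEFF_NORMED); _,v,_,l=cv2.minMaxLoc(r); print(n,round(v,3),l[0]-12,l[1]-12)
cv2.imwrite("pics/n1.png",np.hstack([cv2.resize(x[170:270,195:335],(400,286),interpolation=cv2.INTER_CUBIC) for x in (a,m)]))
s=observe();c=capture("wrist")
for p in [(211,212),(299,205)]: print(hitz(c,p,.078,s)*1000)
E
```

```text
comp 0.99 0 0
drop 0.987 0 0
jar 0.904 0 0
[673.4860769  -87.24247153  78.        ]
[664.42507501  18.64453122  78.        ]
```

View pics/n1.png

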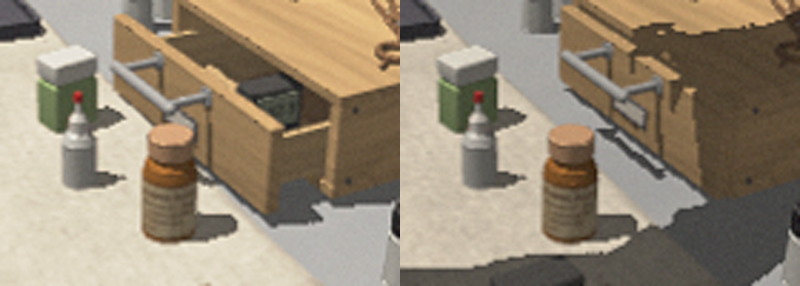

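```bash
python3 - <<'E'
from h import *
st(); print(finish_job())
E
```

```text
t 69.73 tcp [620.7 -39.6 300. ] toolx [ 0.001 -0.001 -1.   ] jawyaw 90.1 F [-0.6 -0.5  0.2] op 0.675 q [ 0.54  0.54 -0.91  1.45  0.43  1.36  1.19]
the job is handed in; nothing more can be done
None
```

The job is done and handed in at about 70 s of the 152 s allowed; no verdict was reported. I stood the compound bar, dropper and jar in the tray, then pulled the drawer open until it hit its stop. The angle cube went upright onto the middle of the brown stone, the drawer went back in to its stop, and then the dropper, jar and bar went back in that order.

**Last checks**
- **Dropper, jar and bar:** in the side camera all three stand upright, each matching its starting picture with no pixel shift. The jar's match was a little weaker (0.90, against 0.99 for the others).
- **Cube:** it stands upright on the stone, with its middle within about 2 mm of the stone's middle.
- **Drawer:** it travelled about 149.5 mm and stopped against a 19 N push. Afterwards the handle measured at x of about 669 mm, where it should be when shut.
- **Arm:** it was clear of everything at hand-in. The highest wrist force I read, at the end of each move, was about 25 N, while pushing the drawer against its shut stop.

**Disagreements:** some of the networks' final reports were wrong: the side view put the dropper and bar in the now-empty tray, the wrist view put the handle about 100 mm too deep, and the top view put the bar about 17 mm off. I checked these against the pictures and did not use them.

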